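# Check a shaft's end clearance with a taper gauge

### The job

Lay the flanged shaft level in the two V-blocks of the steel checking fixture and let go of it, with its two square flanges just outside the blocks. Then draw the taper gauge out of its wooden stand and slide its blade straight down between the end flange and the sprung stop plate until it drags snugly on both faces and has pushed the stop plate back about 4 mm, half its travel. Finish still gripping the gauge upright at that depth, touching nothing else, and leave the pliers, sanding block and spark plug alone.

Things in the scene. Friction and masses are not known exactly. Their poses are not given: they have to be found in the camera images.
- jig: Steel checking fixture fixed to the bench (place and yaw vary). Base 100 x 245 x 12 mm; origin on the bench midway between the V-blocks; z up, y along the seated shaft, towards the sprung stop plate. Two V-blocks at y = -45 and +45 mm, each 14 mm thick along y and 56 mm wide, top 62 mm high, 90-degree V, open upward, 76 mm free between them. The stop plate stands at the +y end, held by a bracket 80 mm high.
- jig_seat (a point): Where the middle of the shaft's axis lies when it is seated: 56 mm above the bench, midway between the V-blocks. Axes as the fixture. The seated shaft can shift 2.5 mm either way along y before a flange meets a V-block; it slides with some 2 to 6 N.
- stop (a joint): How far the stop plate is pushed back along the fixture's +y, in m: 0 at rest, 0.008 at its end. A spring of 1000 N/m (1 N per mm) resists.
- stop_edge (a point): Middle of the upper edge of the stop plate's face, 82 mm above the bench; moves with the plate; axes as the fixture. The plate is 44 mm wide and reaches from 30 to 82 mm high; above it a lip 8 mm high slopes away to guide the blade. At rest the face is at y = 68 mm in the fixture's frame. The facing flange's outer face is at y = 62.5 mm when the shaft is centred, so the gap is 5.5 mm (3 to 8 mm as the shaft shifts), and its top edge is also at 82 mm.
- axle_mid (a point): Middle of the steel shaft (16 mm thick, 125 mm long, 0.5 kg), which starts lying level on the bench on its two square flanges, its axis 26 mm high. y runs along the shaft, either end alike; z up. Flanges 52 x 52 x 8 mm, from 54.5 to 62.5 mm either side of the middle; bare shaft between them.
- stand: Fixed wooden block 66 x 74 x 74 mm with a slot 29 x 19 mm from above, in which the gauge stands; origin under its centre, x along the slot. Left of all the work, on the bench at about x = 0.5, y = 0.12 m, a spray gun about 0.35 m tall stands on its holder: pass over or in front of it.
- gauge_grip (a point): Centre of the gauge's upright black handle: 26 mm along x, 18 mm along y, 50 mm high. z up along the gauge. Below the handle is a collar 36 x 27 x 6 mm, which rests on the stand's top; the blade hangs 66 mm below the collar, so its tip is 97 mm below this point. Starts 105 mm above the bench.
- gauge_tip (a point): Lowest edge of the blade, on its flat face. The blade is 24 mm wide along x. Its flat face is upright and looks to -y, 6.5 mm to the -y side of the handle's centre; the other face slopes outward to +y, so that the blade is 2.5 mm thick at the tip and 13 mm at the collar 66 mm above. With the gauge turned like the fixture, the flat face goes against the flange and the slope against the stop plate. At the start the gauge is turned within 50 degrees of that.
- pliers: Pliers with red grips lying on the bench, to be left alone; 58 x 177 x 13 mm, origin under the centre.
- sanding_block: Brown sanding block lying on the bench, 63 x 112 x 35 mm, to be left alone; origin under the centre.
- spark_plug: Spark plug lying on the bench, 23 x 77 x 20 mm, to be left alone; origin under the centre.

How it is judged:
On the way:
1. the shaft rests level in both V-blocks, let go, before the gauge leaves its stand (distance between axle_mid and jig_seat below 0.006 m and z of axle_mid in the frame of jig_seat between -0.0025 and 0.0025 m and angle between the y axis of axle_mid and the y axis of jig, either way round below 0.06 rad and contact force between the fingers and axle below 0.1 N and distance of gauge_grip from where it was at the start of the episode below 0.03 m), for 0.2 s.
At the end, for the whole second after the job is handed in: Shaft seated and level in both V-blocks (6 mm along, 2.5 mm in height, 0.06 rad); gauge still gripped, at rest, upright within 0.12 rad, tip 15 mm or more below the plate edge, touching flange (over 0.3 N) and stop plate (over 1 N), which is pushed back 2 to 6 mm; hand touches only the gauge (distance between axle_mid and jig_seat below 0.006 m and z of axle_mid in the frame of jig_seat between -0.0025 and 0.0025 m and angle between the y axis of axle_mid and the y axis of jig, either way round below 0.06 rad and value of joint stop between 0.002 and 0.006 m and contact force between gauge and axle above 0.3 N and contact force between gauge and jig above 1 N and z of gauge_tip in the frame of stop_edge below -0.015 m and x of gauge_tip in the frame of jig between -0.015 and 0.015 m and angle between gauge_tip's own z axis and vertical below 0.12 rad and linear speed of gauge below 0.01 m/s and contact force between the fingers and gauge above 2 N and contact force between each of the arm, the fingers and jig below 0.1 N and contact force between the fingers and axle below 0.1 N); the arm keeps its last pose, push and grip.
It fails at once if pliers moved over 30 mm (distance of pliers from where it was at the start of the episode above 0.03 m).
It fails at once if sanding block moved over 30 mm (distance of sanding_block from where it was at the start of the episode above 0.03 m).
It fails at once if spark plug moved over 30 mm (distance of spark_plug from where it was at the start of the episode above 0.03 m).
It also fails if it takes over 58 s, if anything falls off the work surface, if the arm or the gripper's body presses on something with over 40 N, if the wrist force passes 120 N, or if a joint passes its speed limit or range.

### The arm

A 6-joint arm with a two-finger parallel gripper is mounted at the origin on a cart in front of the work surface, level with it; the furniture and walls round the work are solid. World frame = base frame: x ahead of the robot, y to its left, z up, the work surface at z = 0. Lengths are in m, angles in rad, forces in N, time in s.
With the tool pointing down it reaches from about 0.375 to 0.975 m from the base axis. Payload 3.8 kg.
Tool frame: the origin (TCP) lies on the centre line of the jaws, within the pads' length; the fingertips stand 25 mm ahead of it and the grasp point (between the pads) lies 6 mm ahead of it; z points along the fingers, y is the direction in which the jaws open and shut (so a half turn about z gives the same grasp; the last joint's range is limited). The gripper opens to 85 mm and grips with 20 to 120 N. Pads are 22 mm wide; open, the fingers measure 114 mm over their backs; the gripper's body (76 mm by 85 mm) begins 54 mm behind the grasp point. The pads swing forward as they close: fully open they stand 13 mm farther back than shut.
Start: joints at [-1.182, 0.264, 1.604, -0, 1.274, -0.037], TCP at [0.279, -0.615, 0.256] pointing down, gripper open.
Joint ranges: [-2.63, 2.63], [-0.94, 2.18], [0.31, 2.57], [-1.31, 4.45], [0, 2.66], [-2.55, 2.55]. Speed limits (rad/s): [2.57, 2.57, 3.14, 3.14, 3.14, 3.14].

### API

Orientations are given as a rotation vector (axis times angle).
In Python, from workcell import bot gives the robot as it stands.
- The arm moves only by the tool servo_tool, never from a script. Its argument "moves" is a list of rows, each a list of 3 entries, a list of its own where there are three numbers: the closure in counts, from 0 (fully open) to 255 (shut), then the shift along the tool's x, y, z in m, then the turn about the tool's z in rad. A call has exactly 8 rows; each row shifts and turns the pose as measured when the row begins, along the tool's axes as they then stand; what a row does not reach is not made up. A row lasts 1/12 s, in which the tool goes at most 41.7 mm and 7.16 degrees, less where a joint would pass 70% of its speed; a pose out of reach is approached as far as the arm can. A call is refused whole if a number of a shift passes 0.0417 or a number of a turn 0.125, either way. A call with a gripper value outside its range is refused whole. The fingers move at their own pace and stop on an object; "newtons" is the grip in N (left out, the last holds). Time passes only in rows, so rows that do not move let the fingers close, or fill a call up. It gives the time, the measured TCP pose, the force and the opening at its end, in the units of the state.
- bot.read_state(): the state, without advancing time (a new reading comes with each control period).
- bot.read_camera(name): name is "side" or "top"; returns a dict with "pixels" (480x640x3 uint8, red, green, blue), "depth" (480x640 float32, m along the optical axis (not along the pixel's ray), 0 where there is no reading), "intrinsics" (3x3 intrinsics, pixels), "dist" ([k1, k2, p1, p2, k3] as OpenCV has them; the pictures are not rectified), "R" (3x3) and "t" (3): a world point X has camera coordinates R X + t. Camera axes: x right, y down, z forward; pixel columns grow to the right and rows downward; lengths in m; the calibration is good to about 2 mm. A picture is of the moment at which its call begins.
- bot.finish_job(): hands the job in, once; it reports no verdict.
The state is a dict: "time": time; "q": joint angles; "joint_vel": joint speeds; "joint_torque": joint torques, N m; "tool_pos": TCP position; "tcp_rot": TCP orientation; "wrist_force": force on the tool from outside, world axes, zero at the start; "torque": the same for the moment, N m; "width": opening from 0.0 (shut) to 1.0 (fully open).
Only numpy, scipy, OpenCV 4.12 (cv2) and the standard library are available. Lean on these libraries where they do the work, as an engineer would, in place of code of your own. Each camera call takes 0.05 s, during which the arm holds its last target.

## Working session

There is one attempt and no reset: what is moved stays moved. The work goes in short steps, Python scripts to look and compute and a tool call to move; the robot and the scene stay as the last step left them, time stands still between calls to the robot, and variables do not carry over. Pictures are saved under pics/ and viewed, and the job is handed in when it is done.

Besides the shell and the picture viewer there is one more tool, called after ">>>" as name(argument=value, ...), one argument or row to a line, values as JSON. servo_tool: Moves the arm, as the interface text tells. Its arguments: {"type":"object","properties":{"moves":{"type":"array","items":{"type":"array"}},"newtons":{"type":"number"}},"required":["moves"]}

```bash
mkdir -p pics; ls; cat > h.py <<'E'
import numpy as np, cv2
from workcell import bot
def grab(n,name):
    c=bot.read_camera(n); cv2.imwrite(f'pics/{name}.png',cv2.cvtColor(c['pixels'],cv2.COLOR_RGB2BGR))
    np.savez(f'pics/{name}.npz',**{k:np.array(v) for k,v in c.items()}); return c
def cloud(c):
    h,w=c['depth'].shape; u,v=np.meshgrid(np.arange(w),np.arange(h))
    p=cv2.undistortPoints(np.stack([u,v],-1).reshape(-1,1,2).astype(np.float64),np.array(c['intrinsics']),np.array(c['dist'])).reshape(h,w,2)
    d=c['depth'].astype(float); X=np.dstack([p[...,0]*d,p[...,1]*d,d])
    W=(X-np.array(c['t']))@np.array(c['R']); W[d==0]=np.nan; return W
def ray(c,uv,z):
    p=cv2.undistortPoints(np.array(uv,float).reshape(-1,1,2),np.array(c['intrinsics']),np.array(c['dist'])).reshape(-1,2)
    R=np.array(c['R']);o=-R.T@np.array(c['t']); d=np.c_[p,np.ones(len(p))]@R
    return o+d*((z-o[2])/d[:,2])[:,None]
E
python3 - <<'E'
from h import *
for n in ('top','side'):
    c=grab(n,n+'0'); R=np.array(c['R']); print(n,-R.T@np.array(c['t']),R.round(2).tolist())
s=bot.read_state(); print(s)
E
```

```text
pics
top [ 0.45050897 -0.128933    1.00202752] [[0.02, -1.0, 0.0], [-0.99, -0.02, -0.16], [0.16, -0.0, -0.99]]
side [ 0.58058765 -0.88838911  0.45748117] [[1.0, -0.02, -0.02], [-0.02, -0.43, -0.9], [0.01, 0.9, -0.43]]
{'time': 0.1, 'q': array([-1.18185043e+00,  2.64734981e-01,  1.60521536e+00,  2.82473600e-05,
        1.27372208e+00, -3.68912103e-02]), 'joint_vel': array([ 0.0007843 , -0.00274691, -0.00298025, -0.00022881, -0.00057181,
        0.00062551]), 'joint_torque': array([ 2.17575271e-04, -5.16706717e+01, -3.68590808e+01,  6.18423815e-05,
        6.35615696e-03,  3.86472379e-06]), 'tool_pos': array([ 0.27861363, -0.61415328,  0.25505988]), 'tcp_rot': array([-3.06864699e+00, -6.63414328e-01,  5.29994710e-04]), 'wrist_force': array([ 1.1496712 , -0.5175021 ,  0.09747841]), 'torque': array([ 0.06362797,  0.03448722, -0.01027617]), 'width': 1.0036543241578149}
```

View pics/top0.png

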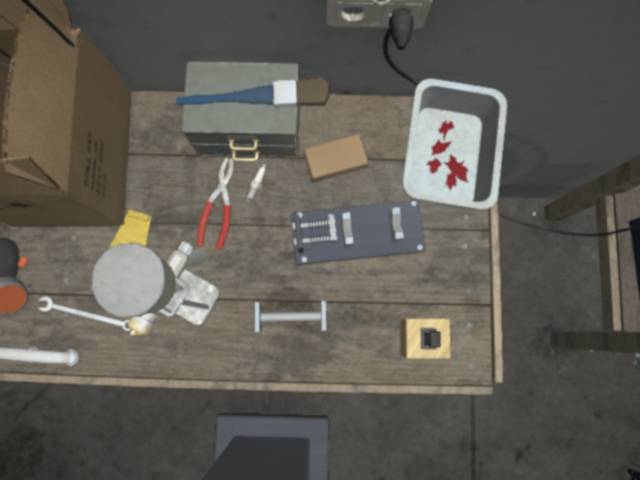

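View pics/side0.png

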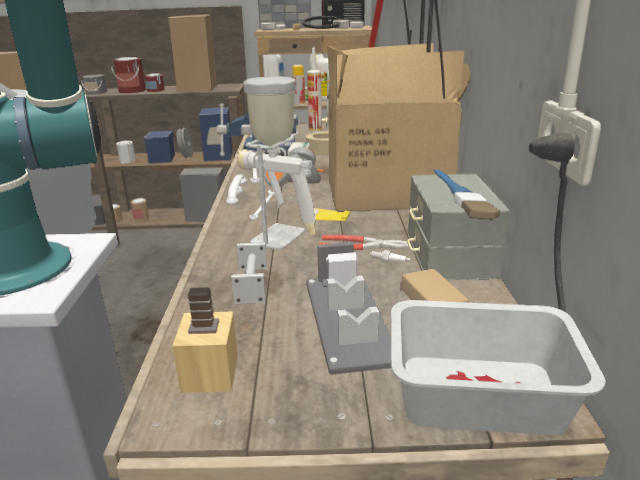

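The top view shows the fixture around (357,232) with its stop at the left, (318,228). The shaft runs (258,317)–(323,315), the stand with the gauge is at (428,338), and the pliers, plug and sanding block are behind. The side view agrees.

```bash
python3 - <<'E'
from h import *
c=dict(np.load('pics/top0.npz')); W=cloud(c)
img=cv2.cvtColor(c['pixels'],cv2.COLOR_RGB2BGR)
cv2.imwrite('pics/z1.png',cv2.resize(img[195:375,235:465],(782,612),interpolation=cv2.INTER_CUBIC)[:600])
# fixture dark base: corners via mask
hsv=cv2.cvtColor(c['pixels'],cv2.COLOR_RGB2HSV)
print(hsv[250,370],hsv[232,370],W[250,370],W[232,370],hsv[316,290],W[316,290],W[317,257],W[315,323],W[338,428],W[325,412])
E
```

```text
[112  36 106] [109  34 106] [ 0.59529952 -0.22789829  0.01417774] [ 0.62989341 -0.22799127  0.01103564] [101  18 204] [ 0.46979804 -0.08395977  0.03835184] [ 0.46634233 -0.02695271  0.05389065] [ 0.472615   -0.14243878  0.05150049] [ 0.43739158 -0.31290298  0.12011465] [ 0.45826336 -0.29547103  0.07170515]
```

View pics/z1.png

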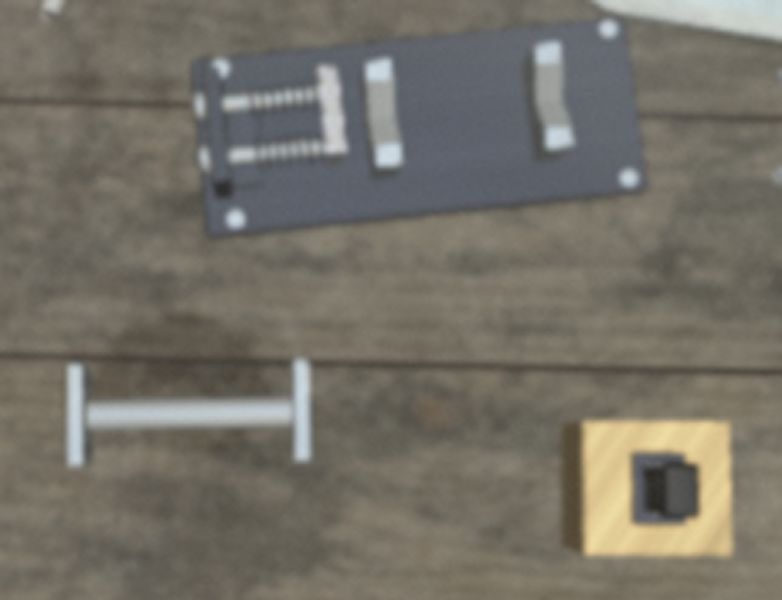

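```bash
python3 - <<'E'
from h import *
c=dict(np.load('pics/top0.npz')); W=cloud(c)
rgb=c['pixels']; hsv=cv2.cvtColor(rgb,cv2.COLOR_RGB2HSV)
def rect(m,z,name):
    m=cv2.morphologyEx(m.astype(np.uint8),cv2.MORPH_CLOSE,np.ones((3,3)))
    cs,_=cv2.findContours(m,cv2.RETR_EXTERNAL,cv2.CHAIN_APPROX_NONE)
    out=[]
    for k in sorted(cs,key=cv2.contourArea)[::-1][:4]:
        if cv2.contourArea(k)<8: continue
        P=ray(c,k.reshape(-1,2),z)
        r=cv2.minAreaRect((P[:,:2]*1000).astype(np.float32)); b=cv2.boxPoints(r)
        print(name,cv2.contourArea(k),np.round(r[0],1),np.round(r[1],1),round(r[2],2))
def roi(u0,v0,u1,v1):
    m=np.zeros(hsv.shape[:2],bool); m[v0:v1,u0:u1]=1; return m
# base
H,S,V=[hsv[...,i].astype(int) for i in range(3)]
b=roi(283,195,435,270)&(H>100)&(H<130)&(S>22)
rect(b,.012,'base')
z=W[...,2]
rect(roi(325,195,435,270)&(z>.045)&(z<.075)&(V>150),.062,'vblk')
for u0,u1 in((335,362),(385,415)):
    m=roi(u0,200,u1,255)&(V>140); rect(m,.060,'vb')
# plate
rect(roi(300,195,338,265)&(z>.07),.085,'stop'); 
# shaft
m=roi(245,290,335,340)&(V>150)&(S<45); rect(m,.05,'axle'); rect(m,.052,'axle52')
for u0,u1 in((250,263),(317,330)): rect(m&roi(u0,290,u1,340),.052,'fl')
rect(m&roi(265,290,315,340),.034,'bar')
# stand
rect(roi(395,310,460,365)&(H>12)&(H<28)&(S>70)&(z>.06),.074,'stand')
m=roi(410,320,450,355)&(S<60)&(V<110)
rect(m&(z>.11),.130,'hand'); rect(m,.080,'collar')
np.set_printoptions(precision=3,suppress=True)
for v in range(326,350,2): print([ (round(z[v,u],3)) for u in range(418,444,2)])
E
```

```text
base 5995.5 [ 630.  -204.4] [ 95.1 239.4] 7.32
vblk 173.5 [ 627. -182.] [55.2 14.3] 6.05
vblk 164.5 [ 638.5 -271.9] [55.3 14.5] 6.96
vblk 8.5 [ 608.1 -147.4] [3.6 8.9] 1.34
vb 208.5 [ 628.2 -182.8] [57.3 15.1] 7.42
vb 203.0 [ 639.6 -271.8] [57.2 16.1] 6.81
vb 11.0 [ 676.  -299.6] [5.4 7.5] 89.55
stop 122.5 [ 622.4 -154.8] [46.6 10. ] 7.32
stop 23.5 [ 606.8 -101. ] [45.7  3.5] 1.6
axle 543.0 [469.6 -84.7] [ 50.7 123.6] 2.21
axle52 543.0 [469.6 -84.8] [ 50.6 123.3] 2.21
fl 107.5 [467.5 -29.3] [50.6 12.3] 2.25
fl 128.0 [ 471.8 -138.9] [50.5 14. ] 1.18
bar 274.5 [469.9 -82.8] [10.7 87.7] 1.36
stand 1671.5 [ 436.4 -321. ] [66.4 76. ] -0.0
hand 176.0 [ 436.1 -318.9] [19.5 25.5] 89.66
collar 288.5 [ 436.8 -325.6] [29.1 30.7] 89.77
[np.float64(0.074), np.float64(0.074), np.float64(0.074), np.float64(0.077), np.float64(0.075), np.float64(0.074), np.float64(0.073), np.float64(0.075), np.float64(0.075), np.float64(0.075), np.float64(0.076), np.float64(0.074), np.float64(0.073)]
[np.float64(0.077), np.float64(0.079), np.float64(0.082), np.float64(0.08), np.float64(0.081), np.float64(0.081), np.f
[... 1883 characters left out ...]
 np.float64(0.08), np.float64(0.088), np.float64(0.103), np.float64(0.118), np.float64(0.128), np.float64(0.133), np.float64(0.134), np.float64(0.134), np.float64(0.128), np.float64(0.132), np.float64(0.077)]
[np.float64(0.074), np.float64(0.076), np.float64(0.081), np.float64(0.082), np.float64(0.094), np.float64(0.119), np.float64(0.128), np.float64(0.13), np.float64(0.13), np.float64(0.132), np.float64(0.13), np.float64(0.129), np.float64(0.073)]
[np.float64(0.076), np.float64(0.076), np.float64(0.078), np.float64(0.08), np.float64(0.079), np.float64(0.081), np.float64(0.082), np.float64(0.079), np.float64(0.082), np.float64(0.082), np.float64(0.074), np.float64(0.074), np.float64(0.076)]
```

```bash
cat >> h.py <<'E'
from scipy.spatial.transform import Rotation as Ro
def cur():
    s=bot.read_state(); M=Ro.from_rotvec(s['tcp_rot']).as_matrix(); return s,M,np.degrees(np.arctan2(M[1,0],M[0,0]))
def plan(x,y,z,phi,n):
    """rows: even world shift and even turn to the target"""
    s,M,p=cur(); p0=np.array(s['tool_pos']); d=(np.array([x,y,z])-p0)/n; dt=-np.radians(phi-p)/n
    for i in range(n):
        a=np.radians(p)-dt*i
        X=np.array([[np.cos(a),np.sin(a),0],[np.sin(a),-np.cos(a),0],[0,0,-1]])@d
        print(i,np.round(X,4).tolist(),round(dt,3))
    print('from',p0.round(4),'phi',round(p,2),'tilt',np.degrees(np.arccos(-M[2,2])).round(2),'t',s['time'],'w',s['width'],'F',np.round(s['wrist_force'],1))
E
python3 - <<'E'
from h import *
plan(.470,-.0845,.20,92.2,16)
c=dict(np.load('pics/top0.npz')); W=cloud(c)
m=W[...,2]
r=(m>.125)&(m<.14); r[:320]=0; r[356:]=0; r[:,:415]=0; r[:,450:]=0
P=W[r]; print(len(P),P.min(0),P.max(0),P.mean(0))
q=(W[...,2]>.05); ys=W[...,1]; print('gun min y',np.nanmin(ys[240:330,100:225][q[240:330,100:225]]))
s=dict(np.load('pics/side0.npz'));Ws=cloud(s)
cv2.imwrite('pics/z2.png',cv2.resize(cv2.cvtColor(s['pixels'],cv2.COLOR_RGB2BGR)[220:400,160:400],None,fx=3.3,fy=3.3,interpolation=cv2.INTER_CUBIC))
E
```

```text
0 [0.0246, -0.0252, 0.0034] -0.074
1 [0.0264, -0.0233, 0.0034] -0.074
2 [0.028, -0.0213, 0.0034] -0.074
3 [0.0295, -0.0192, 0.0034] -0.074
4 [0.0308, -0.0169, 0.0034] -0.074
5 [0.032, -0.0146, 0.0034] -0.074
6 [0.033, -0.0122, 0.0034] -0.074
7 [0.0338, -0.0097, 0.0034] -0.074
8 [0.0345, -0.0072, 0.0034] -0.074
9 [0.0349, -0.0047, 0.0034] -0.074
10 [0.0351, -0.0021, 0.0034] -0.074
11 [0.0352, 0.0005, 0.0034] -0.074
12 [0.0351, 0.0031, 0.0034] -0.074
13 [0.0347, 0.0057, 0.0034] -0.074
14 [0.0342, 0.0083, 0.0034] -0.074
15 [0.0335, 0.0108, 0.0034] -0.074
from [ 0.2786 -0.6142  0.2551] phi 24.4 tilt 0.12 t 0.1 w 1.0036543241578149 F [ 1.1 -0.5  0.1]
191 [ 0.42329447 -0.33138004  0.12525761] [ 0.44897641 -0.31168606  0.13447089] [ 0.43652093 -0.32139806  0.13001646]
gun min y 0.06128481413359191
```

View pics/z2.png

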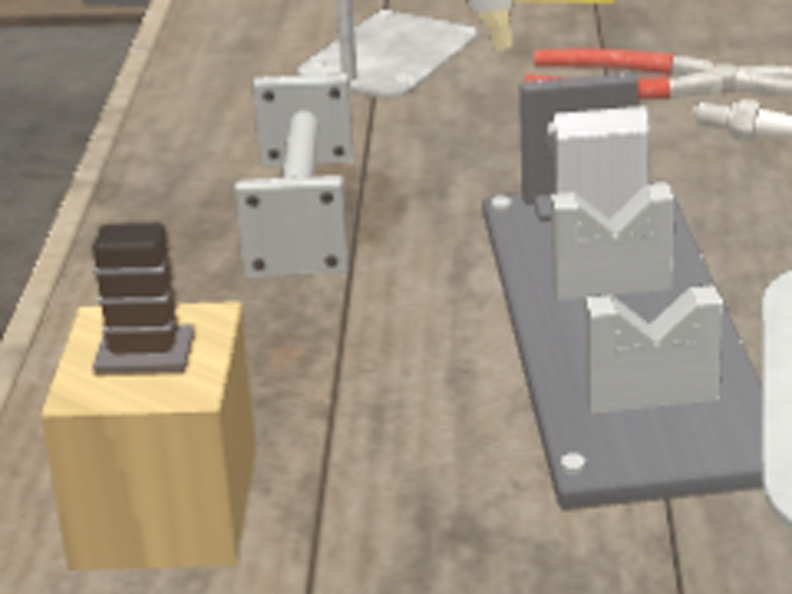

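The enlarged view shows the gauge standing square in its stand at (135,290), the shaft's flanges facing the camera at (300,175), and both V-blocks clear. The measured sizes agree with the given ones: V spacing 89.7 mm, shaft length about 124 mm, handle 26 x 20 mm.

>>> servo_tool(
  moves=[
    [0,[0.0246,-0.0252,0.0034],-0.074],
    [0,[0.0264,-0.0233,0.0034],-0.074],
    [0,[0.028,-0.0213,0.0034],-0.074],
    [0,[0.0295,-0.0192,0.0034],-0.074],
    [0,[0.0308,-0.0169,0.0034],-0.074],
    [0,[0.032,-0.0146,0.0034],-0.074],
    [0,[0.033,-0.0122,0.0034],-0.074],
    [0,[0.0338,-0.0097,0.0034],-0.074],
  ],
  newtons=40,
)

```text
time: 0.77
tool_pos: [0.3707, -0.3436, 0.2215]
tcp_rot: [-2.726, -1.549, 0.003]
wrist_force: [1.7, -0.6, -0.4]
width: 1.004
```

```bash
python3 -c "
from h import *
plan(.470,-.0845,.18,92.2,11)"
```

```text
0 [0.0249, -0.0043, 0.0038] -0.052
1 [0.025, -0.003, 0.0038] -0.052
2 [0.0252, -0.0017, 0.0038] -0.052
3 [0.0252, -0.0004, 0.0038] -0.052
4 [0.0252, 0.001, 0.0038] -0.052
5 [0.0251, 0.0023, 0.0038] -0.052
6 [0.025, 0.0036, 0.0038] -0.052
7 [0.0247, 0.0049, 0.0038] -0.052
8 [0.0245, 0.0062, 0.0038] -0.052
9 [0.0241, 0.0075, 0.0038] -0.052
10 [0.0237, 0.0087, 0.0038] -0.052
from [ 0.3707 -0.3436  0.2215] phi 59.22 tilt 0.36 t 0.7667 w 1.0039163087189686 F [ 1.7 -0.6 -0.4]
```

>>> servo_tool(
  moves=[
    [0,[0.034,-0.006,0.0052],-0.072],
    [0,[0.0345,-0.0035,0.0052],-0.072],
    [0,[0.0347,-0.001,0.0052],-0.072],
    [0,[0.0347,0.0015,0.0052],-0.072],
    [0,[0.0345,0.004,0.0052],-0.072],
    [0,[0.034,0.0065,0.0052],-0.072],
    [0,[0.0335,0.009,0.0052],-0.072],
    [0,[0.033,0.0115,0.0052],-0.072],
  ],
)

```text
time: 1.43
tool_pos: [0.4659, -0.0683, 0.1768]
tcp_rot: [-2.141, -2.288, 0.001]
wrist_force: [0.7, -0.3, 0.5]
width: 0.999
```

```bash
python3 -c "
from h import *
plan(.470,-.0845,.033,92.2,8)
grab('top','top1');grab('side','side1')"
```

```text
0 [-0.0021, 0.0004, 0.018] 0.003
1 [-0.0021, 0.0004, 0.018] 0.003
2 [-0.0021, 0.0004, 0.018] 0.003
3 [-0.0021, 0.0004, 0.018] 0.003
4 [-0.0021, 0.0004, 0.018] 0.003
5 [-0.002, 0.0004, 0.018] 0.003
6 [-0.002, 0.0004, 0.018] 0.003
7 [-0.002, 0.0004, 0.018] 0.003
from [ 0.4659 -0.0683  0.1768] phi 93.8 tilt 0.45 t 1.4333 w 0.9989686511814183 F [ 0.7 -0.3  0.5]
```

View pics/top1.png

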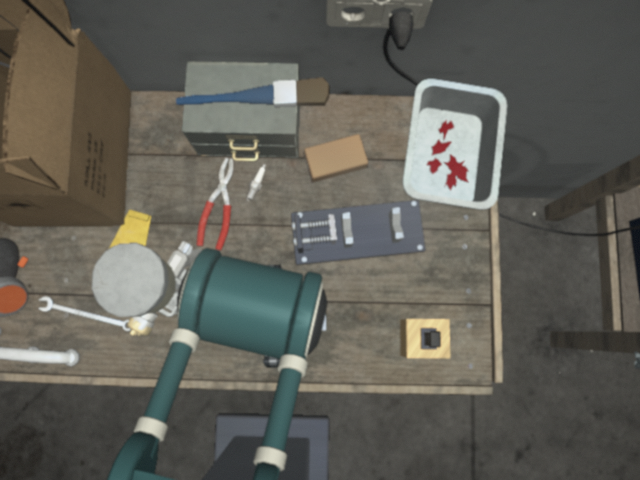

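View pics/side1.png

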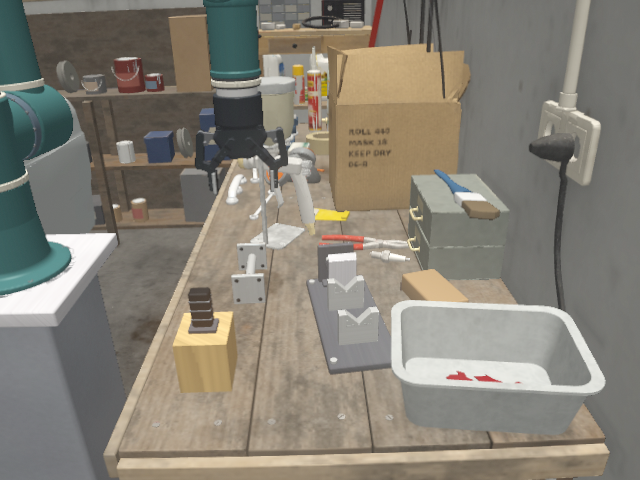

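The side view shows the open gripper above the shaft at (250,265), clear on all sides. In the top view the arm hides the shaft. I correct y first and then descend.

>>> servo_tool(
  moves=[
    [0,[-0.008,0.002,0.008],0.014],
    [0,[-0.008,0.001,0.015],0.013],
    [0,[0,0,0.022],0],
    [0,[0,0,0.022],0],
    [0,[0,0,0.022],0],
    [0,[0,0,0.02],0],
    [0,[0,0,0.01],0],
    [0,[0,0,0],0],
  ],
)

```text
time: 2.2
tool_pos: [0.4692, -0.0909, 0.0506]
tcp_rot: [-2.186, -2.249, 0.003]
wrist_force: [-0.2, 0.0, 0.5]
width: 0.997
```

```bash
python3 -c "
from h import *
plan(.470,-.0845,.033,92.2,3)
c=grab('side','side2');cv2.imwrite('pics/z3.png',cv2.resize(cv2.imread('pics/side2.png')[130:330,150:390],None,fx=3,fy=3))"
```

```text
0 [0.0021, 0.0003, 0.0059] -0.003
1 [0.0021, 0.0003, 0.0059] -0.003
2 [0.0021, 0.0003, 0.0059] -0.003
from [ 0.4692 -0.0909  0.0506] phi 91.64 tilt 0.31 t 2.2 w 0.9974885889872237 F [-0.2  0.   0.5]
```

View pics/z3.png

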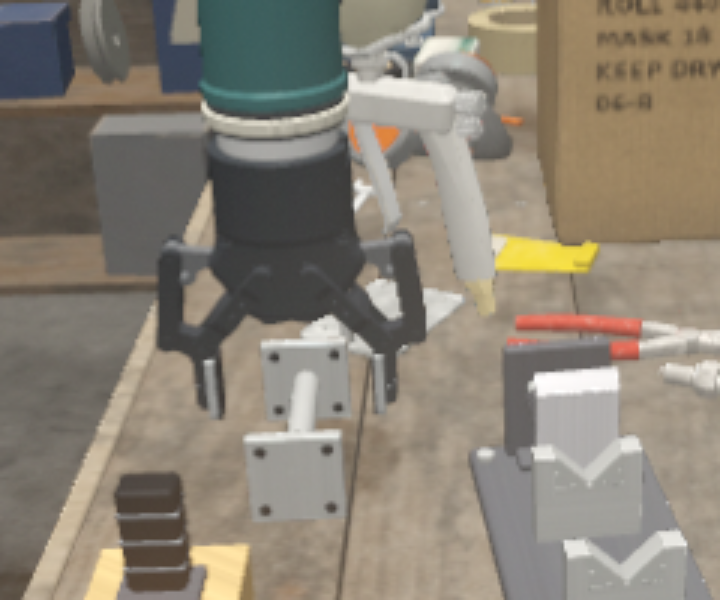

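The fingers, at (210,390) and (385,390) in the enlargement, straddle the shaft evenly. Next I descend and grip.

>>> servo_tool(
  moves=[
    [0,[0.003,0.0005,0.006],-0.004],
    [0,[0.003,0.0005,0.006],-0.004],
    [0,[0,0,0.005],0],
    [0,[0,0,0],0],
    [255,[0,0,0],0],
    [255,[0,0,0],0],
    [255,[0,0,0],0],
    [255,[0,0,0],0],
  ],
  newtons=40,
)

```text
time: 2.92
tool_pos: [0.4748, -0.0866, 0.0378]
tcp_rot: [2.179, 2.258, 0.005]
wrist_force: [-0.3, 0.1, 0.5]
width: 0.451
```

>>> servo_tool(
  moves=[
    [255,[0,0,0],0],
    [255,[0,0,0],0],
    [255,[0,0,0],0],
    [255,[0,0,0],0],
    [255,[0,0,0],0],
    [255,[0,0,0],0],
    [255,[0,0,0],0],
    [255,[0,0,0],0],
  ],
)

```text
time: 3.58
tool_pos: [0.4744, -0.0865, 0.0383]
tcp_rot: [2.179, 2.259, 0.004]
wrist_force: [-0.4, -0.1, 0.6]
width: 0.169
```

```bash
python3 -c "
from h import *
plan(.470,-.0845,.033,92.2,1)
c=grab('side','side3');cv2.imwrite('pics/z4.png',cv2.resize(cv2.imread('pics/side3.png')[150:330,170:350],None,fx=3.3,fy=3.3))"
```

```text
0 [0.0022, -0.0043, 0.0053] -0.002
from [ 0.4744 -0.0865  0.0383] phi 92.07 tilt 0.25 t 3.5833 w 0.16872856076319537 F [-0.4 -0.1  0.6]
```

View pics/z4.png

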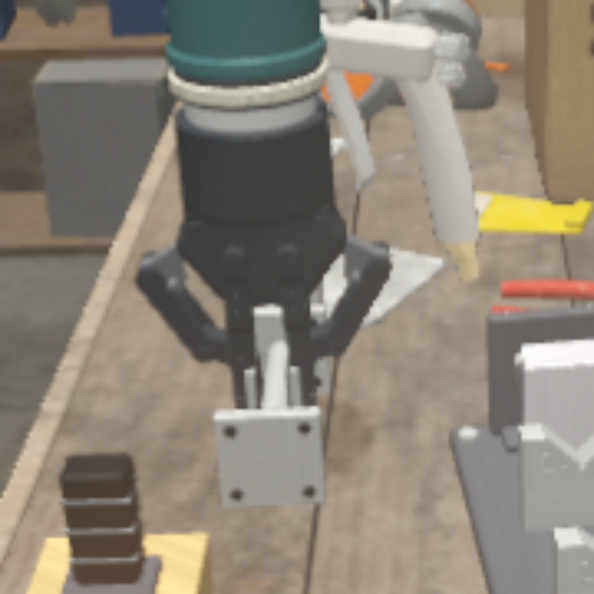

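The jaws have closed on the bar: opening about 14 mm, with the flange at (270,460) in the enlargement. Now I lift and check that it holds.

>>> servo_tool(
  moves=[
    [255,[0,0,-0.01],0],
    [255,[0,0,-0.02],0],
    [255,[0,0,-0.025],0],
    [255,[0,0,-0.025],0],
    [255,[0,0,-0.025],0],
    [255,[0,0,-0.02],0],
    [255,[0,0,-0.01],0],
    [255,[0,0,0],0],
  ],
)

```text
time: 4.3
tool_pos: [0.4675, -0.0848, 0.1755]
tcp_rot: [-2.175, -2.254, 0.007]
wrist_force: [0.3, 0.4, -4.3]
width: 0.166
```

```bash
python3 -c "
from h import *
plan(.633,-.227,.165,97.3,8)
c=grab('side','side4');cv2.imwrite('pics/z5.png',cv2.resize(cv2.imread('pics/side4.png')[90:290,170:370],None,fx=3,fy=3))"
```

```text
0 [-0.0185, 0.02, 0.0013] -0.011
1 [-0.0187, 0.0198, 0.0013] -0.011
2 [-0.019, 0.0196, 0.0013] -0.011
3 [-0.0192, 0.0194, 0.0013] -0.011
4 [-0.0194, 0.0192, 0.0013] -0.011
5 [-0.0196, 0.019, 0.0013] -0.011
6 [-0.0198, 0.0187, 0.0013] -0.011
7 [-0.02, 0.0185, 0.0013] -0.011
from [ 0.4675 -0.0848  0.1755] phi 92.03 tilt 0.59 t 4.3 w 0.16621410990826982 F [ 0.3  0.4 -4.3]
```

View pics/z5.png

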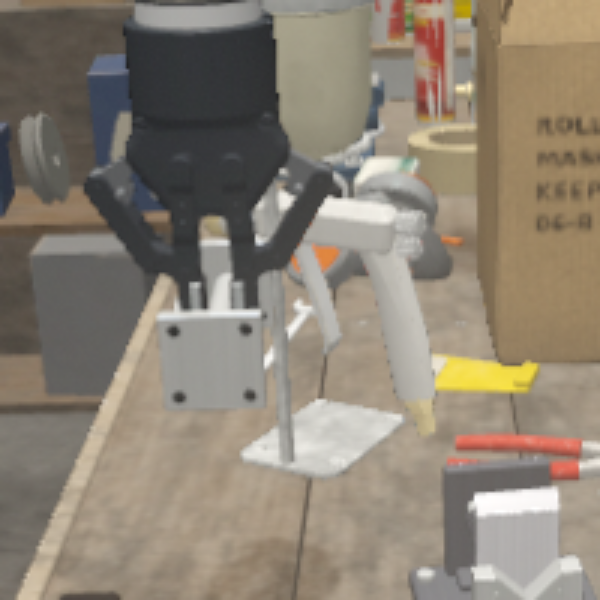

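The shaft is held level, and the flange at (213,358) in the enlargement is square. The wrist carries about 4.3 N. Now I carry it over the fixture.

>>> servo_tool(
  moves=[
    [255,[-0.0185,0.02,0.001],-0.011],
    [255,[-0.0187,0.0198,0.001],-0.011],
    [255,[-0.019,0.0196,0.001],-0.011],
    [255,[-0.0192,0.0194,0.001],-0.011],
    [255,[-0.0194,0.0192,0.001],-0.011],
    [255,[-0.0196,0.019,0.001],-0.011],
    [255,[-0.0198,0.0187,0.001],-0.011],
    [255,[-0.015,0.012,0.001],-0.011],
  ],
)

```text
time: 5.02
tool_pos: [0.6183, -0.2214, 0.1425]
tcp_rot: [-2.046, -2.333, 0.022]
wrist_force: [0.9, 0.5, -4.3]
width: 0.173
```

>>> servo_tool(
  moves=[
    [255,[-0.002,0.002,0],0],
    [255,[0,0,0],0],
    [255,[0,0,0],0],
    [255,[0,0,0],0],
    [255,[0,0,0],0],
    [255,[0,0,0],0],
    [255,[0,0,0],0],
    [255,[0,0,0],0],
  ],
)

```text
time: 5.68
tool_pos: [0.6148, -0.221, 0.1306]
tcp_rot: [-2.036, -2.32, 0.03]
wrist_force: [-0.1, 0.5, -5.0]
width: 0.17
```

```bash
python3 -c "
from h import *
plan(.633,-.227,.165,97.3,2)
c=grab('side','side5');cv2.imwrite('pics/z6.png',cv2.resize(cv2.imread('pics/side5.png')[180:380,260:460],None,fx=3,fy=3))
c=grab('top','top5');"
```

```text
0 [-0.0041, 0.0086, -0.0172] 0.001
1 [-0.0041, 0.0086, -0.0172] 0.001
from [ 0.6148 -0.221   0.1306] phi 97.4 tilt 3.33 t 5.6833 w 0.16998376832435666 F [-0.1  0.5 -5. ]
```

View pics/z6.png

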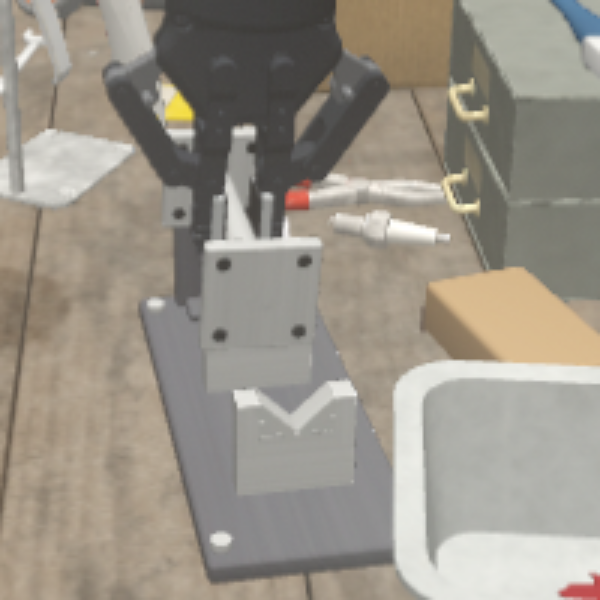

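View pics/top5.png

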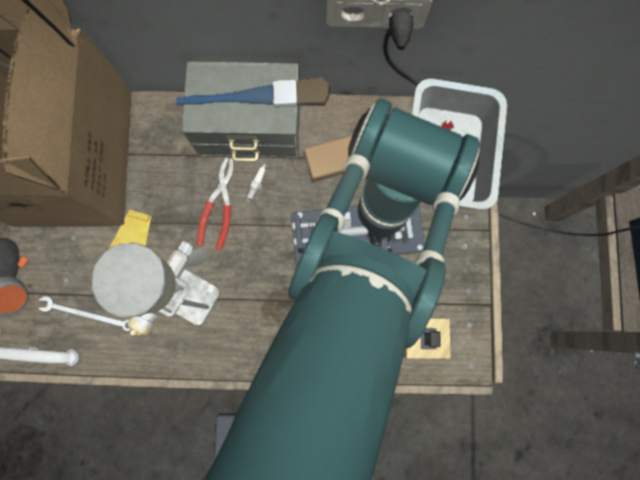

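```bash
python3 -c "
from h import *
np.set_printoptions(precision=4,suppress=True)
for r in ([-3.06864699e+00, -6.63414328e-01,  5.29994710e-04],[-2.726,-1.549,.003],[-2.141,-2.288,.001],[2.179,2.259,.004],[-2.175,-2.254,.007],[-2.046,-2.333,.022],[-2.036,-2.32,.03]):
  M=Ro.from_rotvec(r).as_matrix(); print('z axis',M[:,2])
s=bot.read_state();print(s['tcp_rot'],s['tool_pos'],s['joint_torque'],s['q'],s['joint_vel'])
"
```

```text
z axis [-0.0008  0.0019 -1.    ]
z axis [-0.0047  0.0045 -1.    ]
z axis [-0.0063  0.0051 -1.    ]
z axis [ 0.0039 -0.0002 -1.    ]
z axis [-0.0098  0.0032 -0.9999]
z axis [-0.0382  0.0147 -0.9992]
z axis [-0.0539  0.0215 -0.9983]
[-2.0368 -2.3201  0.0303] [ 0.6151 -0.2212  0.1308] [  0.0325 -55.5978 -35.0225   0.0123   0.4242   0.0006] [-0.3831  0.3568  1.726  -0.0006  1.1165 -0.5126] [-0.0042  0.0022 -0.0049 -0.0034 -0.0019 -0.    ]
```

The side view shows the shaft over the fixture but about 18 mm short in x: its flange at (262,295) is left of the V at (295,420). Loaded zero rows let the arm sag and tilt inward, now by 3.3°. So I waste no rows and add an upward bias.

>>> servo_tool(
  moves=[
    [255,[0,0,-0.01],0],
    [255,[0,0,-0.01],0],
    [255,[-0.002,0.004,-0.008],0],
    [255,[-0.002,0.005,-0.004],0],
    [255,[-0.002,0.005,-0.003],0],
    [255,[-0.002,0.004,-0.002],0],
    [255,[0,0.002,-0.002],0],
    [255,[0,0.001,-0.002],0],
  ],
)

```text
time: 6.45
tool_pos: [0.6434, -0.2287, 0.1781]
tcp_rot: [-2.041, -2.325, 0.027]
wrist_force: [-0.1, 0.1, -4.2]
width: 0.168
```

```bash
cat >> h.py <<'E'
np.set_printoptions(precision=4,suppress=True)
FX=np.array([.6329,-.2270]); YA=np.radians(7.3)
def fix(P): # world->fixture
    P=np.asarray(P,float); d=P[...,:2]-FX; c_,s_=np.cos(YA),np.sin(YA)
    return np.stack([d[...,0]*c_+d[...,1]*s_, -d[...,0]*s_+d[...,1]*c_, P[...,2]],-1)
E
python3 -c "
from h import *
plan(.6337,-.2293,.13,97.3,2); print(cur()[1][:,2])
c=grab('side','side6');cv2.imwrite('pics/z7.png',cv2.resize(cv2.imread('pics/side6.png')[180:380,260:460],None,fx=3,fy=3))
"
```

```text
0 [0.0003, -0.0049, 0.024] 0.001
1 [0.0003, -0.0049, 0.024] 0.001
from [ 0.6434 -0.2287  0.1781] phi 97.4 tilt 2.94 t 6.45 w 0.16777665279865467 F [-0.1  0.1 -4.2]
[-0.0477  0.0187 -0.9987]
```

View pics/z7.png

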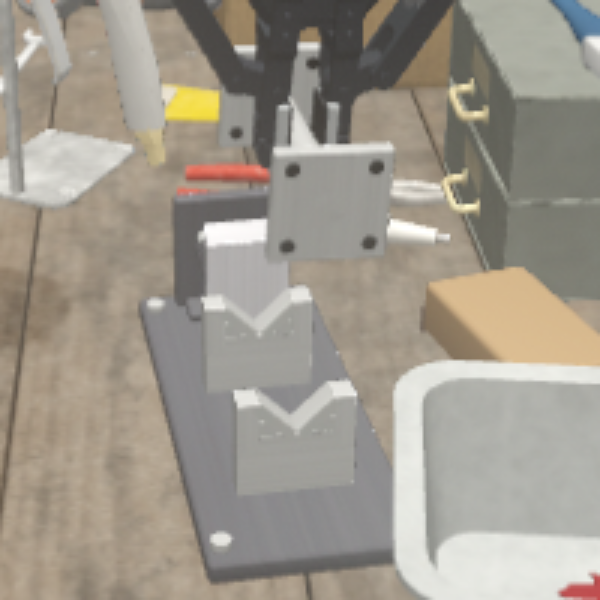

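```bash
python3 -c "
from h import *
c=dict(np.load('pics/side6.npz'));W=cloud(c)
def st(n,u0,u1,v0,v1):
    P=W[v0:v1,u0:u1].reshape(-1,3);P=P[~np.isnan(P[:,0])];F=fix(P); m=np.median(F,0); print(n,m,F.std(0),len(F))
    A=np.c_[F[:,0],F[:,2],np.ones(len(F))]; print('  y=ax+bz+c',np.linalg.lstsq(A,F[:,1],rcond=None)[0])
st('flange',354,387,231,264)
st('vfront',342,376,321,341)
st('vrear',331,361,290,306)
st('plate',331,352,262,276)
g=cv2.cvtColor(c['pixels'],cv2.COLOR_RGB2GRAY)
# flange row profile for edges
for v in (236,248,258): print(v,g[v,342:398].tolist())
"
```

```text
flange [ 0.0116 -0.064   0.1656] [0.0124 0.001  0.0136] 1084
  y=ax+bz+c [ 0.0046 -0.0267 -0.0596]
vfront [ 0.0016 -0.0531  0.0318] [0.014  0.001  0.0098] 680
  y=ax+bz+c [-0.0025  0.0033 -0.0532]
vrear [0.0003 0.037  0.0316] [0.0136 0.0012 0.0085] 480
  y=ax+bz+c [-0.0048 -0.011   0.0373]
plate [-0.0029  0.0668  0.0664] [0.0094 0.031  0.0197] 294
  y=ax+bz+c [-0.1431 -1.4983  0.1649]
236 [154, 155, 157, 171, 170, 151, 141, 128, 133, 149, 152, 156, 154, 99, 72, 70, 69, 71, 146, 153, 152, 151, 153, 152, 152, 153, 152, 153, 152, 152, 155, 154, 154, 154, 153, 152, 155, 155, 155, 154, 154, 82, 69, 70, 68, 82, 152, 153, 150, 135, 156, 156, 154, 155, 158, 159]
248 [98, 99, 99, 100, 99, 98, 98, 120, 142, 152, 155, 155, 153, 153, 153, 151, 150, 151, 152, 152, 152, 152, 152, 154, 153, 152, 153, 152, 153, 154, 153, 154, 154, 154, 153, 155, 154, 154, 153, 153, 152, 152, 154, 152, 154, 154, 153, 149, 137, 135, 132, 136, 139, 141, 144, 145]
258 [248, 248, 247, 247, 246, 246, 214, 151, 150, 154, 154, 152, 153, 153, 152, 150, 150, 152, 152, 153, 153, 152, 153, 153, 152, 152, 153, 153, 154, 155, 155, 154, 153, 154, 154, 153, 153, 153, 151, 150, 126, 125, 136, 153, 154, 153, 140, 199, 203, 206, 210, 215, 218, 222, 225, 228]
```

The side-camera depth puts the shaft 10.6 mm too far in fixture x, 0.5 mm off along y, and yawed 0.5°. The arm pose gives 10 mm, so they agree. I shift it over and come partway down.

>>> servo_tool(
  moves=[
    [255,[0,-0.003,0.002],0],
    [255,[0,-0.003,0.006],0],
    [255,[0,-0.003,0.01],0],
    [255,[0,-0.001,0.012],0],
    [255,[0,0,0.01],0],
    [255,[0,0,0.006],0],
    [255,[0,0,0.002],0],
    [255,[0,0,-0.002],0],
  ],
)

```text
time: 7.17
tool_pos: [0.626, -0.2277, 0.1228]
tcp_rot: [-2.035, -2.318, 0.032]
wrist_force: [-0.5, 0.4, -4.5]
width: 0.169
```

```bash
cat >> h.py <<'E'
def st(W,n,u0,u1,v0,v1):
    P=W[v0:v1,u0:u1].reshape(-1,3);P=P[~np.isnan(P[:,0])];F=fix(P); m=np.median(F,0)
    A=np.c_[F[:,0],F[:,2],np.ones(len(F))]; print(n,m,'slopes',np.linalg.lstsq(A,F[:,1],rcond=None)[0])
E
python3 -c "
from h import *
plan(.6337,-.2293,.068,97.3,2); print(cur()[1][:,2],fix(cur()[0]['tool_pos']))
c=grab('side','side7');cv2.imwrite('pics/z8.png',cv2.resize(cv2.imread('pics/side7.png')[180:380,260:460],None,fx=3,fy=3))
"
```

```text
0 [-0.0013, 0.0037, 0.0274] 0.001
1 [-0.0013, 0.0037, 0.0274] 0.001
from [ 0.626  -0.2277  0.1228] phi 97.39 tilt 3.46 t 7.1667 w 0.16854149571415375 F [-0.5  0.4 -4.5]
[-0.0562  0.022  -0.9982] [-0.0069  0.0002  0.1228]
```

View pics/z8.png

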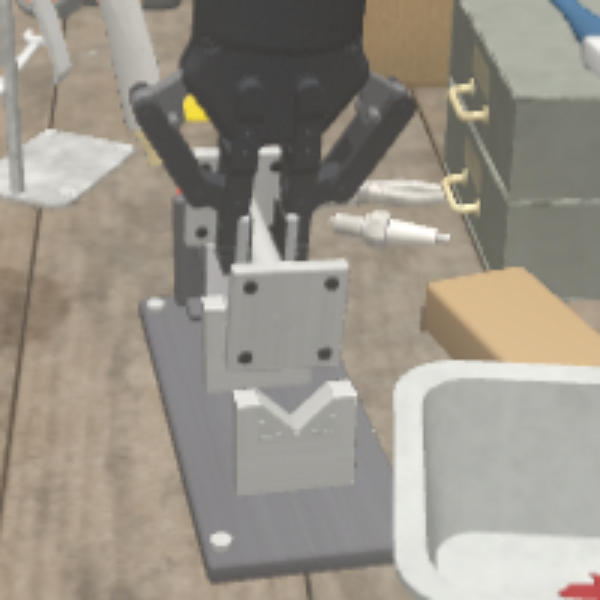

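```bash
python3 -c "
from h import *
c=dict(np.load('pics/side7.npz'));W=cloud(c)
st(W,'flange',340,373,271,301); st(W,'vfront',342,376,321,341)
"
```

```text
flange [-0.0051 -0.0607  0.1091] slopes [ 0.0017 -0.0294 -0.0575]
vfront [ 0.0016 -0.0531  0.032 ] slopes [ 0.0029 -0.0068 -0.0529]
```

The flange is 6.5 mm short in x and 2.8 mm too far in +y. I correct it while coming down.

>>> servo_tool(
  moves=[
    [255,[-0.001,0.002,-0.001],0],
    [255,[-0.001,0.002,0.002],0],
    [255,[-0.001,0.002,0.005],0],
    [255,[0,0.002,0.006],0],
    [255,[0,0.001,0.005],0],
    [255,[0,0.001,0.003],0],
    [255,[0,0,0],0],
    [255,[0,0,-0.002],0],
  ],
)

```text
time: 7.88
tool_pos: [0.6393, -0.23, 0.1054]
tcp_rot: [-2.039, -2.323, 0.029]
wrist_force: [-0.8, -0.4, -4.2]
width: 0.165
```

```bash
python3 -c "
from h import *
print(cur()[0]['tool_pos'],cur()[1][:,2],fix(cur()[0]['tool_pos']),cur()[0]['wrist_force'])
c=grab('side','side8');cv2.imwrite('pics/z9.png',cv2.resize(cv2.imread('pics/side8.png')[180:380,260:460],None,fx=3,fy=3))
W=cloud(c);st(W,'flange',346,370,290,310)
"
```

```text
[ 0.6393 -0.23    0.1054] [-0.0507  0.0198 -0.9985] [ 0.006  -0.0038  0.1054] [-0.7876 -0.3774 -4.1813]
flange [-0.0035 -0.0647  0.0901] slopes [-0.0074 -0.022  -0.0627]
```

View pics/z9.png

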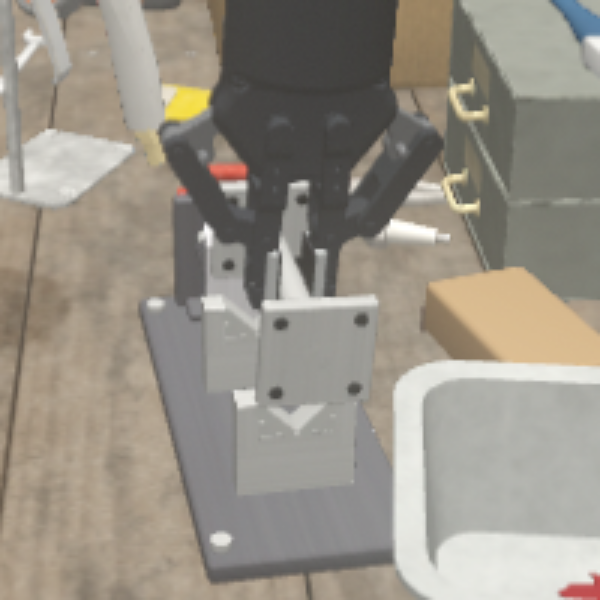

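The flange, at (318,350) in the enlargement, is now about 6 mm too far in +x because the moves overshoot by some 30%. I make a smaller correction.

>>> servo_tool(
  moves=[
    [255,[0.0005,-0.002,0],0],
    [255,[0.0005,-0.002,0.002],0],
    [255,[0,-0.001,0.003],0],
    [255,[0,0,0.003],0],
    [255,[0,0,0.002],0],
    [255,[0,0,0.001],0],
    [255,[0,0,0],0],
    [255,[0,0,-0.001],0],
  ],
)

```text
time: 8.6
tool_pos: [0.6333, -0.2297, 0.0962]
tcp_rot: [-2.04, -2.324, 0.028]
wrist_force: [-0.5, -0.7, -4.4]
width: 0.167
```

```bash
python3 -c "
from h import *
print(cur()[0]['tool_pos'],cur()[1][:,2],fix(cur()[0]['tool_pos']),cur()[0]['wrist_force'])
c=grab('side','side9');cv2.imwrite('pics/z10.png',cv2.resize(cv2.imread('pics/side9.png')[180:380,260:460],None,fx=3,fy=3))
W=cloud(c);st(W,'flange',344,368,290,310)
"
```

```text
[ 0.6333 -0.2297  0.0962] [-0.0491  0.0192 -0.9986] [ 0.     -0.0027  0.0962] [-0.471  -0.7241 -4.4351]
flange [-0.0061 -0.064   0.0896] slopes [-0.0058 -0.0345 -0.0609]
```

View pics/z10.png

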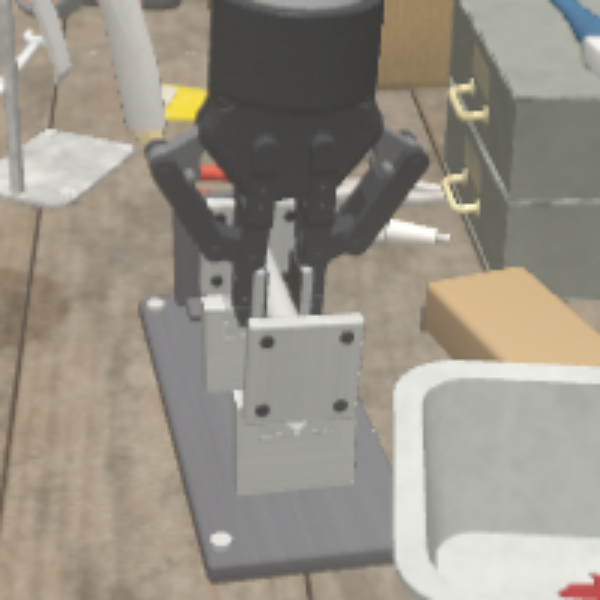

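Aligned: TCP at fixture (0, -2.7) mm against the target (-0.3, -2.55). Straight down now.

>>> servo_tool(
  moves=[
    [255,[0,0,0.002],0],
    [255,[0,0,0.004],0],
    [255,[0,0.0005,0.004],0],
    [255,[0,0.0005,0.004],0],
    [255,[0,0,0.003],0],
    [255,[0,0,0.002],0],
    [255,[0,0,0.001],0],
    [255,[0,0,0],0],
  ],
)

```text
time: 9.32
tool_pos: [0.6338, -0.2292, 0.0743]
tcp_rot: [-2.04, -2.324, 0.027]
wrist_force: [-0.3, 0.1, -4.4]
width: 0.173
```

```bash
python3 -c "
from h import *
print(cur()[0]['tool_pos'],cur()[1][:,2],fix(cur()[0]['tool_pos']),cur()[0]['wrist_force'])
c=grab('side','side10');cv2.imwrite('pics/z11.png',cv2.resize(cv2.imread('pics/side10.png')[180:380,260:460],None,fx=3,fy=3))
W=cloud(c);st(W,'flange',344,368,300,320)
"
```

```text
[ 0.6338 -0.2292  0.0743] [-0.0484  0.0189 -0.9986] [ 0.0006 -0.0023  0.0743] [-0.2905  0.118  -4.3752]
flange [-0.0061 -0.0634  0.0741] slopes [ 0.0005  0.0197 -0.0647]
```

View pics/z11.png

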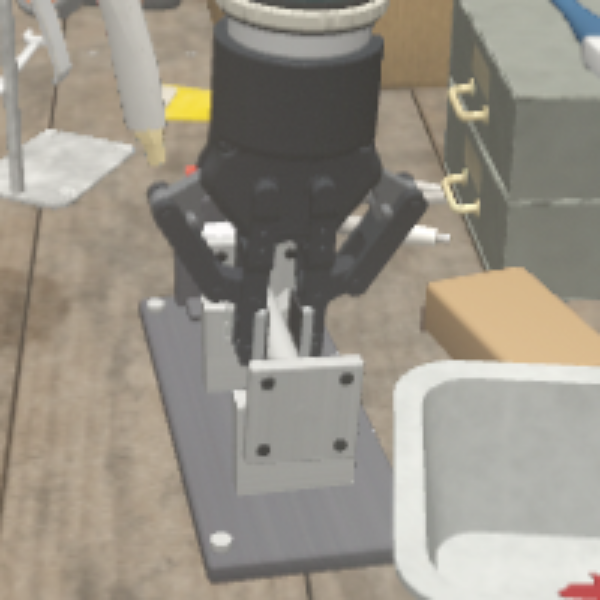

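The front flange sits just in front of the V-block, and the depth (-63.4 mm against a target of -63.55) is on target. The shaft still hangs about 6 mm high, so I ease it down.

>>> servo_tool(
  moves=[
    [255,[0,0,0.002],0],
    [255,[0,0,0.0025],0],
    [255,[0,0,0.0025],0],
    [255,[0,0,0.002],0],
    [255,[0,0,0.002],0],
    [255,[0,0,0.002],0],
    [255,[0,0,0.002],0],
    [255,[0,0,0.002],0],
  ],
)

```text
time: 10.03
tool_pos: [0.634, -0.2295, 0.0689]
tcp_rot: [-2.041, -2.325, 0.028]
wrist_force: [-5.0, 2.6, 5.8]
width: 0.165
```

```bash
python3 -c "
from h import *
print(cur()[0]['tool_pos'],cur()[1][:,2],fix(cur()[0]['tool_pos']),cur()[0]['wrist_force'])
c=grab('side','side11');cv2.imwrite('pics/z12.png',cv2.resize(cv2.imread('pics/side11.png')[180:380,260:460],None,fx=3,fy=3))
W=cloud(c);st(W,'flange',344,368,304,324)
"
```

```text
[ 0.634  -0.2295  0.0689] [-0.0474  0.0176 -0.9987] [ 0.0007 -0.0026  0.0689] [-4.9785  2.5737  5.7998]
flange [-0.0053 -0.0636  0.0671] slopes [-0.0004  0.0029 -0.0637]
```

View pics/z12.png

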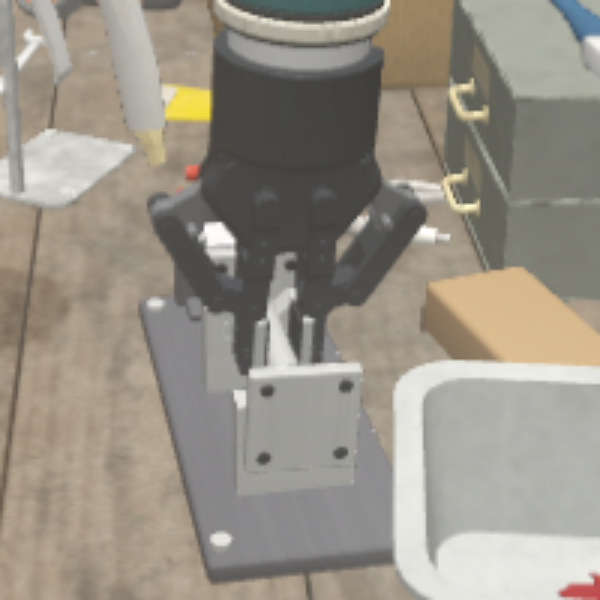

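It's in contact: +10 N on the wrist, TCP height as expected for seated, and the flange face upright. I press gently for a few rows, to make sure it is seated and to wind back the sag tilt, before letting go.

>>> servo_tool(
  moves=[
    [255,[0,0,0.003],0],
    [255,[0,0,0.003],0],
    [255,[0,0,0.003],0],
    [255,[0,0,0.003],0],
    [255,[0,0,0.003],0],
    [255,[0,0,0.003],0],
    [255,[0,0,0.003],0],
    [255,[0,0,0.003],0],
  ],
)

```text
time: 10.75
tool_pos: [0.634, -0.2294, 0.0688]
tcp_rot: [-2.043, -2.327, 0.028]
wrist_force: [-6.0, 3.0, 10.5]
width: 0.174
```

```bash
python3 -c "
from h import *
print(cur()[0]['tool_pos'],cur()[1][:,2],fix(cur()[0]['tool_pos']),cur()[0]['wrist_force'])
c=grab('side','side12')
W=cloud(c);st(W,'flange',344,368,304,324)
"
```

```text
[ 0.634  -0.2294  0.0688] [-0.046   0.016  -0.9988] [ 0.0008 -0.0026  0.0688] [-5.98    2.9597 10.458 ]
flange [-0.0059 -0.0637  0.0673] slopes [-0.003   0.0096 -0.0643]
```

>>> servo_tool(
  moves=[
    [255,[0,0,-0.002],0],
    [150,[0,0,0],0],
    [100,[0,0,0],0],
    [0,[0,0,0],0],
    [0,[0,0,0],0],
    [0,[0,0,0],0],
    [0,[0,0,0],0],
    [0,[0,0,0],0],
  ],
)

```text
time: 11.47
tool_pos: [0.6381, -0.2311, 0.0754]
tcp_rot: [-2.049, -2.334, 0.023]
wrist_force: [1.0, 0.6, 0.3]
width: 0.997
```

```bash
python3 -c "
from h import *
print(cur()[0]['tool_pos'],cur()[1][:,2],fix(cur()[0]['tool_pos']),cur()[0]['wrist_force'],cur()[0]['width'])
c=grab('side','side13');cv2.imwrite('pics/z13.png',cv2.resize(cv2.imread('pics/side13.png')[180:380,260:460],None,fx=3,fy=3))
W=cloud(c);st(W,'flange',344,368,304,324)
"
```

```text
[ 0.6381 -0.2311  0.0754] [-0.0366  0.0124 -0.9993] [ 0.0046 -0.0047  0.0754] [1.0074 0.5883 0.2926] 0.9972827191311585
flange [-0.0056 -0.0639  0.0677] slopes [-0.0174 -0.0809 -0.0581]
```

View pics/z13.png

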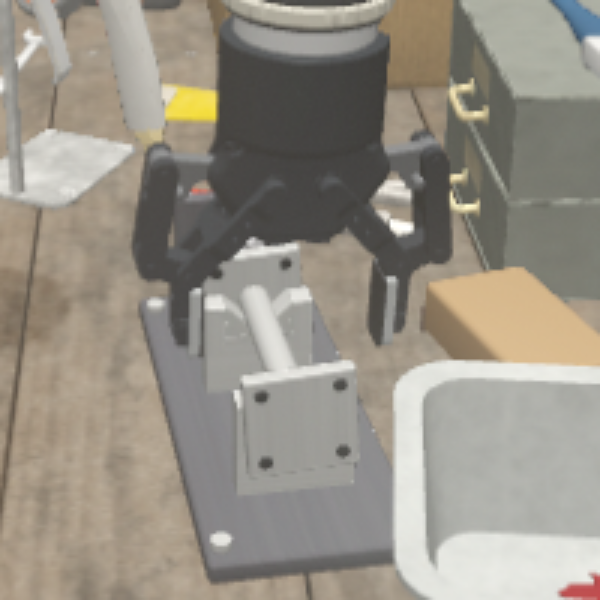

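Released. The shaft lies in both Vs, with the flange at (300,420) and bar at (265,320) in the enlargement, rolled a few degrees but level. I rise straight up.

>>> servo_tool(
  moves=[
    [0,[0,0,-0.01],0],
    [0,[0,0,-0.02],0],
    [0,[0,0,-0.025],0],
    [0,[0,0,-0.025],0],
    [0,[0,0,-0.025],0],
    [0,[0,0,-0.02],0],
    [0,[0,0,-0.01],0],
    [0,[0,0,0],0],
  ],
)

```text
time: 12.18
tool_pos: [0.6415, -0.2321, 0.2167]
tcp_rot: [-2.045, -2.33, 0.026]
wrist_force: [0.8, -0.3, 1.1]
width: 1.002
```

```bash
python3 -c "
from h import *
print(cur()[1][:,2])
plan(.4365,-.3214,.2,0,14)
"
```

```text
[-0.0424  0.0148 -0.999 ]
0 [-0.0044, -0.0153, 0.0012] 0.121
1 [-0.0063, -0.0147, 0.0012] 0.121
2 [-0.008, -0.0138, 0.0012] 0.121
3 [-0.0096, -0.0128, 0.0012] 0.121
4 [-0.0111, -0.0115, 0.0012] 0.121
5 [-0.0124, -0.0101, 0.0012] 0.121
6 [-0.0135, -0.0085, 0.0012] 0.121
7 [-0.0145, -0.0068, 0.0012] 0.121
8 [-0.0152, -0.005, 0.0012] 0.121
9 [-0.0157, -0.0031, 0.0012] 0.121
10 [-0.0159, -0.0012, 0.0012] 0.121
11 [-0.016, 0.0007, 0.0012] 0.121
12 [-0.0157, 0.0027, 0.0012] 0.121
13 [-0.0153, 0.0046, 0.0012] 0.121
from [ 0.6415 -0.2321  0.2167] phi 97.42 tilt 2.58 t 12.1833 w 1.0017318490858658 F [ 0.8 -0.3  1.1]
```

>>> servo_tool(
  moves=[
    [0,[-0.0044,-0.0153,0],0.121],
    [0,[-0.0063,-0.0147,0],0.121],
    [0,[-0.008,-0.0138,0],0.121],
    [0,[-0.0096,-0.0128,0],0.121],
    [0,[-0.0111,-0.0115,0],0.121],
    [0,[-0.0124,-0.0101,0],0.121],
    [0,[-0.0135,-0.0085,0],0.121],
    [0,[-0.0145,-0.0068,0],0.121],
  ],
)

```text
time: 12.85
tool_pos: [0.519, -0.2801, 0.214]
tcp_rot: [-2.917, -1.07, 0.059]
wrist_force: [-0.1, -1.6, -0.4]
width: 1.001
```

```bash
python3 -c "
from h import *
print(cur()[1][:,2])
plan(.4365,-.3214,.2,0,7)
"
```

```text
[-0.0475  0.0189 -0.9987]
0 [-0.0128, -0.0031, 0.002] 0.101
1 [-0.013, -0.0018, 0.002] 0.101
2 [-0.0132, -0.0005, 0.002] 0.101
3 [-0.0132, 0.0008, 0.002] 0.101
4 [-0.013, 0.0021, 0.002] 0.101
5 [-0.0127, 0.0034, 0.002] 0.101
6 [-0.0123, 0.0047, 0.002] 0.101
from [ 0.519  -0.2801  0.214 ] phi 40.32 tilt 2.93 t 12.85 w 1.0005994516735492 F [-0.1 -1.6 -0.4]
```

>>> servo_tool(
  moves=[
    [0,[-0.0128,-0.0031,0.0],0.101],
    [0,[-0.013,-0.0018,0.0],0.101],
    [0,[-0.0132,-0.0005,0.0],0.101],
    [0,[-0.0132,0.0008,0.0],0.101],
    [0,[-0.013,0.0021,0.0],0.101],
    [0,[-0.0105,0.0034,0.0],0.101],
    [0,[-0.005,0.002,0.0],0.085],
    [0,[0,0,0],0],
  ],
)

```text
time: 13.52
tool_pos: [0.4325, -0.3148, 0.2057]
tcp_rot: [-3.112, 0.047, 0.099]
wrist_force: [-0.7, -0.1, 0.0]
width: 1.002
```

```bash
python3 -c "
from h import *
print(cur()[1][:,2])
plan(.4365,-.3214,.15,0,4)
c=grab('side','side14')
c=grab('top','top14')
cv2.imwrite('pics/z14.png',cv2.resize(cv2.imread('pics/side14.png')[180:420,150:400],None,fx=2.4,fy=2.4))
cv2.imwrite('pics/z15.png',cv2.resize(cv2.imread('pics/top14.png')[190:370,270:470],None,fx=3.3,fy=3.3))
"
```

```text
[-0.0634  0.029  -0.9976]
0 [0.001, 0.0016, 0.0139] -0.007
1 [0.001, 0.0016, 0.0139] -0.007
2 [0.001, 0.0016, 0.0139] -0.007
3 [0.001, 0.0016, 0.0139] -0.007
from [ 0.4325 -0.3148  0.2057] phi -1.67 tilt 4.0 t 13.5167 w 1.0023224625425458 F [-0.7 -0.1  0. ]
```

View pics/z14.png

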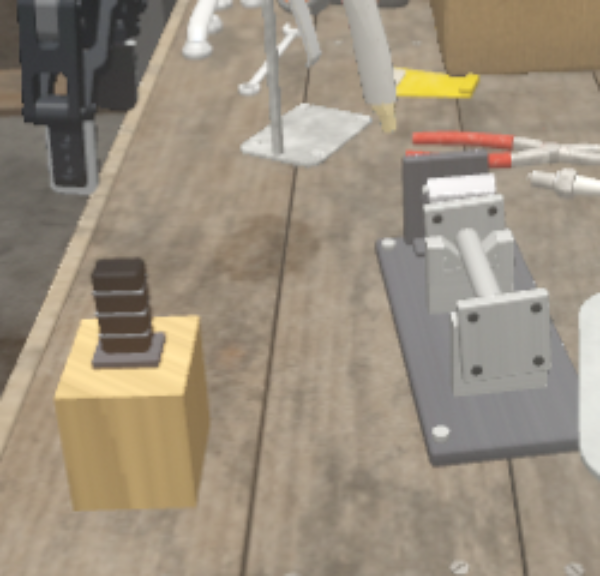

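View pics/z15.png

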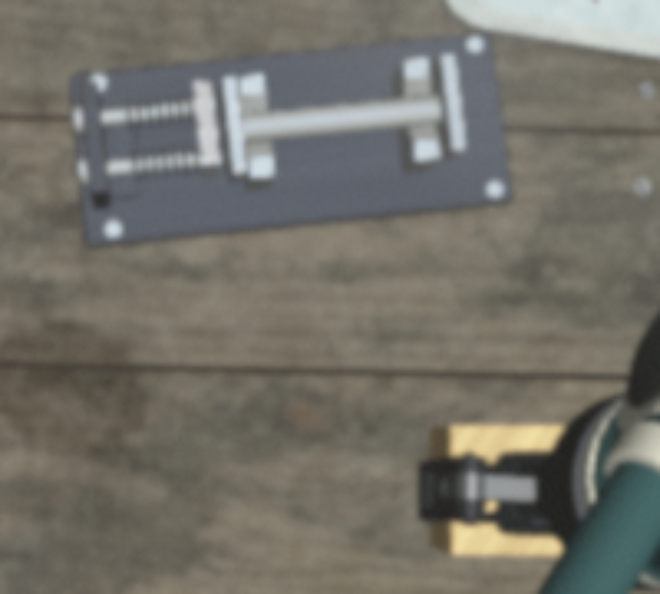

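The side view shows the shaft seated with both flanges outside the blocks. The top view shows it lying along the fixture with an open gap to the stop plate, at (220,130) in the enlargement. The gripper is above the stand, with the gauge untouched.

>>> servo_tool(
  moves=[
    [0,[0.001,0.002,0.006],-0.006],
    [0,[0.001,0.002,0.008],-0.006],
    [0,[0.001,0.001,0.008],-0.006],
    [0,[0,0,0.008],-0.006],
    [0,[0,0,0.006],0],
    [0,[0,0,0.004],0],
    [0,[0,0,0.001],0],
    [0,[0,0,0],0],
  ],
)

```text
time: 14.28
tool_pos: [0.4348, -0.3166, 0.1572]
tcp_rot: [-3.108, -0.018, 0.102]
wrist_force: [0.3, 0.2, 0.3]
width: 1.005
```

```bash
python3 -c "
from h import *
print(cur()[1][:,2],cur()[0]['joint_torque'],cur()[0]['q'])
plan(.4365,-.3214,.111,0,4)
c=dict(np.load('pics/top14.npz'));W=cloud(c)
# shaft/fixture from top view: plate & flange
g=c['pixels'].astype(int).sum(2)//3
for v in range(214,244,3): print(v,g[v,325:350].tolist(),np.round(W[v,325:350,2]*1000).tolist())
"
```

```text
[-0.0656  0.032  -0.9973] [ -0.0034 -40.4616 -32.9552  -0.0703   0.344   -0.0019] [-0.6665  0.1342  1.9518 -0.0171  1.127   0.9007]
0 [0.0004, 0.0012, 0.0115] 0.003
1 [0.0004, 0.0012, 0.0115] 0.003
2 [0.0004, 0.0012, 0.0115] 0.003
3 [0.0004, 0.0012, 0.0115] 0.003
from [ 0.4348 -0.3166  0.1572] phi 0.72 tilt 4.18 t 14.2833 w 1.0045642770812948 F [0.3 0.2 0.3]
214 [100, 102, 111, 132, 155, 159, 151, 145, 131, 114, 102, 110, 147, 190, 205, 200, 180, 166, 191, 208, 211, 215, 216, 215, 194] [14.0, 14.0, 11.0, 14.0, 11.0, 13.0, 14.0, 13.0, 14.0, 11.0, 13.0, 16.0, 84.0, 80.0, 86.0, 81.0, 84.0, 62.0, 63.0, 63.0, 62.0, 63.0, 61.0, 64.0, 64.0]
217 [99, 99, 109, 137, 176, 196, 201, 198, 182, 144, 105, 96, 137, 190, 211, 211, 192, 176, 199, 215, 213, 216, 214, 211, 194] [15.0, 12.0, 14.0, 12.0, 88.0, 92.0, 86.0, 89.0, 87.0, 14.0, 11.0, 44.0, 77.0, 84.0, 85.0, 82.0, 84.0, 55.0, 61.0, 61.0, 62.0, 66.0, 61.0, 63.0, 62.0]
220 [119, 118, 123, 153, 187, 205, 204, 205, 200, 180, 131, 92, 118, 170, 205, 214, 201, 177, 162, 162, 164, 166, 167, 169, 167] [11.0, 14.0, 64.0, 13.0, 88.0, 91.0, 90.0, 86.0, 85
[... 1337 characters left out ...]
9] [60.0, 16.0, 12.0, 60.0, 59.0, 34.0, 90.0, 90.0, 85.0, 86.0, 85.0, 12.0, 13.0, 43.0, 75.0, 83.0, 81.0, 83.0, 80.0, 54.0, 57.0, 55.0, 55.0, 57.0, 57.0]
238 [159, 157, 178, 173, 158, 176, 198, 209, 209, 201, 198, 178, 131, 96, 117, 167, 202, 210, 197, 172, 168, 190, 206, 212, 214] [64.0, 65.0, 61.0, 59.0, 64.0, 62.0, 91.0, 92.0, 89.0, 87.0, 87.0, 84.0, 18.0, 32.0, 65.0, 82.0, 82.0, 82.0, 80.0, 80.0, 61.0, 64.0, 64.0, 62.0, 60.0]
241 [100, 92, 98, 101, 92, 94, 97, 96, 96, 95, 97, 99, 98, 88, 97, 142, 187, 197, 188, 169, 169, 205, 219, 218, 219] [11.0, 63.0, 12.0, 10.0, 61.0, 11.0, 45.0, 73.0, 70.0, 69.0, 69.0, 7.0, 13.0, 12.0, 52.0, 80.0, 80.0, 83.0, 82.0, 81.0, 60.0, 59.0, 62.0, 60.0, 62.0]
```

The plate-to-flange gap shows as about 3 px, or roughly 5 mm. I also make the planner use the tilted tool axes as they are.

```bash
cat >> h.py <<'E'
def go(x,y,z,phi):
    s,M,p=cur(); d=np.array([x,y,z])-np.array(s['tool_pos'])
    print('tool shift',M.T@d,'turn',round(-np.radians(phi-p),3),'| pos',s['tool_pos'],'phi',round(p,2),'zax',M[:,2],'F',s['wrist_force'],'w',round(s['width'],3),'t',round(s['time'],2))
E
python3 -c "
from h import *
go(.4368,-.3216,.111,0)
c=dict(np.load('pics/top14.npz'))
print(fix(ray(c,[[335.2,226],[337.9,226],[332,217],[336,217],[337,238],[339.2,238]],.082)))
"
```

```text
tool shift [0.0049 0.0065 0.0458] turn 0.013 | pos [ 0.4348 -0.3166  0.1572] phi 0.72 zax [-0.0656  0.032  -0.9973] F [0.3299 0.1988 0.2749] w 1.005 t 14.28
[[ 0.0019  0.0672  0.082 ]
 [ 0.0014  0.0626  0.082 ]
 [ 0.0184  0.071   0.082 ]
 [ 0.0177  0.0641  0.082 ]
 [-0.0195  0.0665  0.082 ]
 [-0.0199  0.0627  0.082 ]]
```

>>> servo_tool(
  moves=[
    [0,[0.001,0.002,0.004],0.006],
    [0,[0.001,0.002,0.006],0.006],
    [0,[0.001,0.001,0.006],0],
    [0,[0.001,0,0.006],0],
    [0,[0,0,0.005],0],
    [0,[0,0,0.003],0],
    [0,[0,0,0.001],0],
    [0,[0,0,0],0],
  ],
)

```text
time: 14.95
tool_pos: [0.4375, -0.3215, 0.1231]
tcp_rot: [-3.109, 0.003, 0.1]
wrist_force: [0.4, -0.1, 0.7]
width: 1.002
```

```bash
python3 -c "
from h import *
go(.4368,-.3216,.111,0)
c=grab('side','side15')
cv2.imwrite('pics/z16.png',cv2.resize(cv2.imread('pics/side15.png')[220:400,120:300],None,fx=3.2,fy=3.2))
"
```

```text
tool shift [0.0001 0.0005 0.0121] turn -0.001 | pos [ 0.4375 -0.3215  0.1231] phi -0.05 zax [-0.0644  0.0311 -0.9974] F [ 0.4013 -0.0717  0.7141] w 1.002 t 14.95
```

View pics/z16.png

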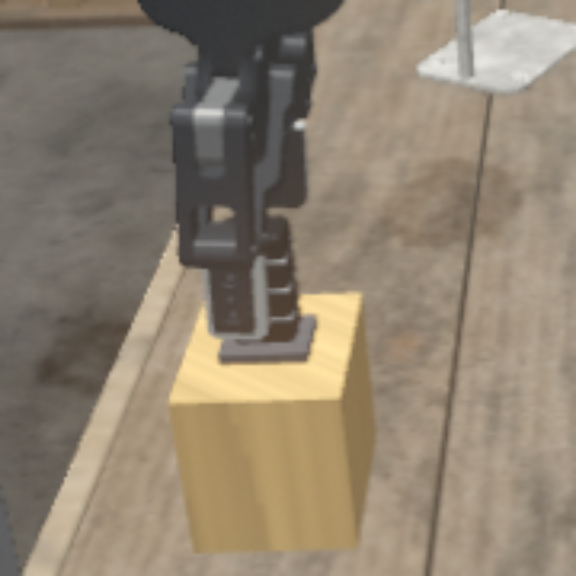

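The near finger is at (238,300), in front of the handle at (275,285). That matches the parallax of an aligned hand. I go down the last 10 mm and grip.

>>> servo_tool(
  moves=[
    [0,[0,0,0.003],0],
    [0,[0,0,0.004],0],
    [0,[0,0,0.002],0],
    [0,[0,0,0.0],0],
    [0,[0,0,0],0],
    [120,[0,0,0],0],
    [160,[0,0,0],0],
    [180,[0,0,0],0],
  ],
  newtons=40,
)

```text
time: 15.67
tool_pos: [0.4375, -0.3217, 0.1144]
tcp_rot: [-3.11, 0.003, 0.098]
wrist_force: [0.1, 0.3, 0.2]
width: 0.604
```

```bash
python3 -c "
from h import *
go(.4368,-.3216,.111,0)
c=grab('side','side16')
cv2.imwrite('pics/z17.png',cv2.resize(cv2.imread('pics/side16.png')[220:400,120:300],None,fx=3.2,fy=3.2))
"
```

```text
tool shift [-0.0005  0.      0.0035] turn -0.001 | pos [ 0.4375 -0.3217  0.1144] phi -0.05 zax [-0.0627  0.0297 -0.9976] F [0.0744 0.267  0.2254] w 0.604 t 15.67
```

View pics/z17.png

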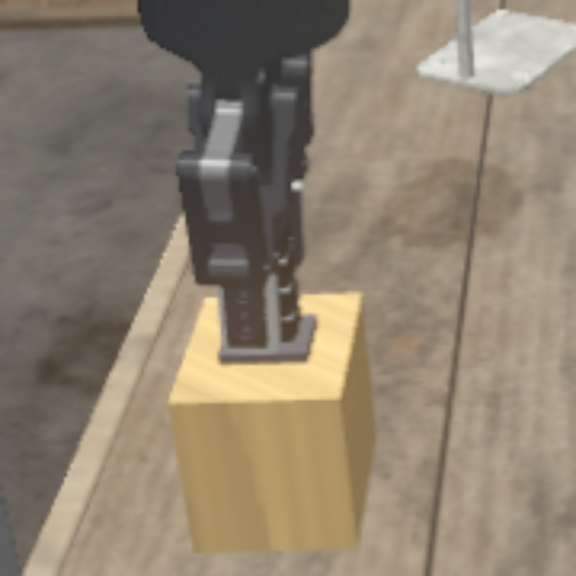

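The fingers straddle the handle above the collar. Closing.

>>> servo_tool(
  moves=[
    [255,[0,0,0],0],
    [255,[0,0,0],0],
    [255,[0,0,0],0],
    [255,[0,0,0],0],
    [255,[0,0,0],0],
    [255,[0,0,0],0],
    [255,[0,0,0],0],
    [255,[0,0,0],0],
  ],
  newtons=60,
)

```text
time: 16.38
tool_pos: [0.4379, -0.3222, 0.115]
tcp_rot: [-3.112, 0.002, 0.096]
wrist_force: [-0.4, 0.1, -0.4]
width: 0.2
```

```bash
python3 -c "
from h import *
go(.4368,-.3216,.24,0)
c=grab('side','side17')
cv2.imwrite('pics/z18.png',cv2.resize(cv2.imread('pics/side17.png')[220:400,120:300],None,fx=3.2,fy=3.2))
"
```

```text
tool shift [-0.0088 -0.0042 -0.1246] turn -0.001 | pos [ 0.4379 -0.3222  0.115 ] phi -0.04 zax [-0.0617  0.0283 -0.9977] F [-0.3993  0.1162 -0.4386] w 0.2 t 16.38
```

View pics/z18.png

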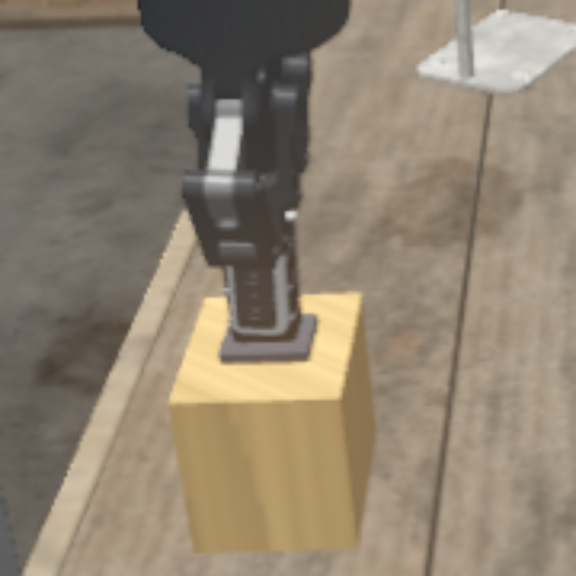

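Gripped: the opening is 0.2, about 18 mm. I draw it out straight up, smoothly, following world vertical.

>>> servo_tool(
  moves=[
    [255,[-0.0005,-0.0002,-0.006],0],
    [255,[-0.0008,-0.0004,-0.012],0],
    [255,[-0.0012,-0.0006,-0.017],0],
    [255,[-0.0014,-0.0007,-0.02],0],
    [255,[-0.0014,-0.0007,-0.02],0],
    [255,[-0.0012,-0.0006,-0.017],0],
    [255,[-0.0008,-0.0004,-0.012],0],
    [255,[-0.0004,-0.0002,-0.006],0],
  ],
)

```text
time: 17.1
tool_pos: [0.4367, -0.3192, 0.2316]
tcp_rot: [-3.107, 0.003, 0.096]
wrist_force: [0.5, -0.1, -1.4]
width: 0.2
```

```bash
python3 -c "
from h import *
go(.4368,-.3216,.24,0)
c=grab('side','side18')
cv2.imwrite('pics/z19.png',cv2.resize(cv2.imread('pics/side18.png')[120:360,120:360],None,fx=2.5,fy=2.5))
"
```

```text
tool shift [-0.0004  0.0021 -0.0085] turn -0.001 | pos [ 0.4367 -0.3192  0.2316] phi -0.06 zax [-0.0619  0.0332 -0.9975] F [ 0.4663 -0.1076 -1.354 ] w 0.2 t 17.1
```

View pics/z19.png

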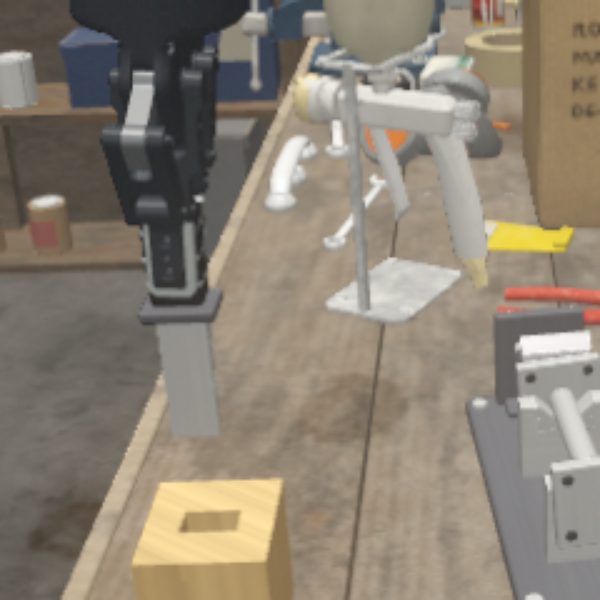

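The gauge is clear of the stand, with the blade tip at (195,435) in the enlargement. I measure the flat face for tilt and yaw.

```bash
python3 -c "
from h import *
c=dict(np.load('pics/side18.npz'));W=cloud(c)
P=W[254:290,189:203].reshape(-1,3); print(np.nanmedian(P,0),np.nanstd(P,0))
P=P[~np.isnan(P[:,0])];m=np.abs(P[:,1]-np.median(P[:,1]))<.006;P=P[m]
A=np.c_[P[:,0]-P[:,0].mean(),P[:,2]-P[:,2].mean(),np.ones(len(P))];r=np.linalg.lstsq(A,P[:,1],rcond=None)[0];print('y=a x+b z+c',r,len(P))
# silhouette edges per row -> x at y plane
g=cv2.cvtColor(c['pixels'],cv2.COLOR_RGB2GRAY).astype(int)
for v in (256,264,272,280,288):
    row=W[v,176:216]; ok=(np.abs(row[:,1]-r[2])<.012); u=np.where(ok)[0]; print(v,176+u.min(),176+u.max(),row[u.min()],row[u.max()])
print(go(.4368,-.3216,.24,0))
"
```

```text
[ 0.4373 -0.3251  0.1558] [0.0052 0.001  0.0145]
y=a x+b z+c [-0.013  -0.0268 -0.3251] 501
256 184 204 [ 0.4263 -0.3263  0.1777] [ 0.4481 -0.3169  0.1724]
264 185 204 [ 0.4258 -0.325   0.1662] [ 0.4481 -0.3222  0.1642]
272 186 205 [ 0.4253 -0.3239  0.1547] [ 0.4477 -0.3204  0.1522]
280 187 206 [ 0.4252 -0.3241  0.1437] [ 0.4483 -0.3234  0.1426]
288 188 207 [ 0.4251 -0.3245  0.1326] [ 0.448  -0.322   0.1305]
tool shift [-0.0009  0.0016 -0.0073] turn -0.001 | pos [ 0.4373 -0.3197  0.2328] phi -0.06 zax [-0.0601  0.0318 -0.9977] F [ 0.338  -0.2107  0.2234] w 0.204 t 17.15
None
```

The blade's flat face leans 0.027 rad (tip toward +y), matching the tool, and its yaw is within 1°. Next I carry it slowly to above the gap: TCP target (0.6254, -0.1607), yaw 7.3°.

```bash
python3 -c "
from h import *
go(.6254,-.1607,.238,7.3)
"
```

```text
tool shift [ 0.1873 -0.1597 -0.0115] turn -0.129 | pos [ 0.4373 -0.3197  0.2328] phi -0.06 zax [-0.0601  0.0318 -0.9977] F [ 0.338  -0.2107  0.2234] w 0.204 t 17.15
```

>>> servo_tool(
  moves=[
    [255,[0.002,-0.002,0],-0.004],
    [255,[0.005,-0.004,0],-0.005],
    [255,[0.007,-0.006,-0.001],-0.006],
    [255,[0.009,-0.008,-0.001],-0.006],
    [255,[0.009,-0.008,-0.001],-0.006],
    [255,[0.009,-0.008,-0.001],-0.006],
    [255,[0.009,-0.008,-0.001],-0.006],
    [255,[0.009,-0.008,-0.001],-0.006],
  ],
)

```text
time: 17.82
tool_pos: [0.4982, -0.2603, 0.2331]
tcp_rot: [-3.101, -0.07, 0.101]
wrist_force: [0.0, -0.4, -2.0]
width: 0.205
```

```bash
python3 -c "
from h import *
go(.6254,-.1607,.238,7.3)
"
```

```text
tool shift [ 0.1311 -0.094  -0.0097] turn -0.081 | pos [ 0.4982 -0.2603  0.2331] phi 2.67 zax [-0.066   0.0364 -0.9972] F [ 0.0135 -0.4104 -2.0113] w 0.205 t 17.82
```

>>> servo_tool(
  moves=[
    [255,[0.009,-0.0075,-0.001],-0.005],
    [255,[0.01,-0.0075,-0.001],-0.005],
    [255,[0.01,-0.0075,-0.001],-0.005],
    [255,[0.01,-0.007,-0.001],-0.005],
    [255,[0.01,-0.007,-0.001],-0.005],
    [255,[0.009,-0.006,-0.001],-0.005],
    [255,[0.009,-0.006,-0.001],-0.005],
    [255,[0.008,-0.005,-0.001],-0.005],
  ],
)

```text
time: 18.48
tool_pos: [0.579, -0.1934, 0.2383]
tcp_rot: [-3.097, -0.144, 0.101]
wrist_force: [0.1, -0.5, -1.5]
width: 0.202
```

```bash
python3 -c "
from h import *
go(.6254,-.1607,.238,7.3)
"
```

```text
tool shift [ 0.0492 -0.0283 -0.0016] turn -0.033 | pos [ 0.579  -0.1934  0.2383] phi 5.41 zax [-0.0666  0.0369 -0.9971] F [ 0.1195 -0.5015 -1.4686] w 0.202 t 18.48
```

>>> servo_tool(
  moves=[
    [255,[0.008,-0.0045,-0.001],-0.005],
    [255,[0.007,-0.004,-0.001],-0.005],
    [255,[0.007,-0.004,-0.001],-0.005],
    [255,[0.006,-0.0035,-0.001],-0.005],
    [255,[0.005,-0.003,-0.001],-0.005],
    [255,[0.004,-0.0025,0],-0.004],
    [255,[0.003,-0.002,0],-0.002],
    [255,[0.002,-0.001,0],0],
  ],
)

```text
time: 19.15
tool_pos: [0.6238, -0.1614, 0.2422]
tcp_rot: [-3.093, -0.198, 0.099]
wrist_force: [-0.6, -0.0, -1.8]
width: 0.2
```

```bash
python3 -c "
from h import *
go(.6254,-.1607,.232,7.3)
c=grab('side','side19')
cv2.imwrite('pics/z20.png',cv2.resize(cv2.imread('pics/side19.png')[130:340,260:460],None,fx=2.8,fy=2.8))
c=grab('top','top19')
cv2.imwrite('pics/z21.png',cv2.resize(cv2.imread('pics/top19.png')[140:310,270:450],None,fx=3.3,fy=3.3))
"
```

```text
tool shift [ 0.0022 -0.      0.0101] turn 0.002 | pos [ 0.6238 -0.1614  0.2422] phi 7.42 zax [-0.0665  0.0365 -0.9971] F [-0.5925 -0.0302 -1.7565] w 0.2 t 19.15
```

View pics/z20.png

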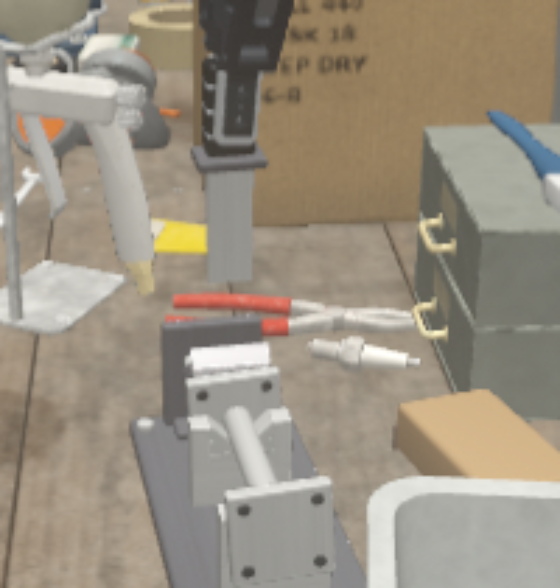

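View pics/z21.png

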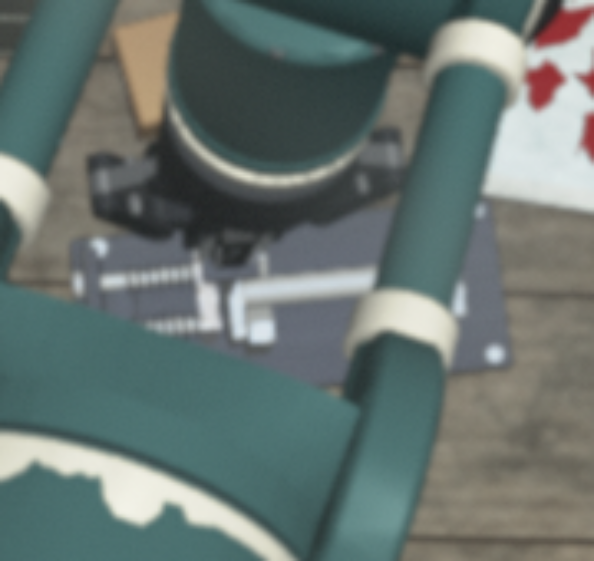

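The side view shows the blade hanging above the gap at (230,280), directly over the stop lip at (230,355) and rear flange. The top view is mostly hidden by the arm. Now I measure the blade in the fixture frame.

```bash
python3 -c "
from h import *
c=dict(np.load('pics/side19.npz'));W=cloud(c)
st(W,'blade',337,347,194,226)
P=fix(W[194:226,337:347].reshape(-1,3));P=P[np.abs(P[:,1]-np.nanmedian(P[:,1]))<.005];A=np.c_[P[:,0],P[:,2],np.ones(len(P))];r=np.linalg.lstsq(A,P[:,1],rcond=None)[0];print(r,'face y at tip z=.135',r[1]*.135+r[2],P.mean(0))
for v in (196,206,216,224):
    row=fix(W[v,326:358]); u=np.where(np.abs(row[:,1]-.062)<.012)[0]; print(v,326+u.min(),326+u.max(),row[u.min()],row[u.max()])
# lip / rear flange / front V
for n,b in dict(lip=(330,354,255,260),lip2=(330,354,258,261),flr=(332,354,268,290)).items(): st(W,n,*b)
"
python3 - <<'E'
import sys; sys.path.insert(0,'.')
import os; os.chdir('.')
from h import *
c=dict(np.load('pics/side19.npz'));W=cloud(c)
for v in range(250,272,1): print(v,np.round(fix(W[v,342])*1000,1),c['pixels'][v,342])
E
```

```text
blade [-0.0015  0.0611  0.1685] slopes [ 0.0147 -0.044   0.0685]
[ 0.0147 -0.044   0.0685] face y at tip z=.135 0.06253895570298802 [-0.0014  0.0611  0.1682]
196 333 350 [-0.013   0.0664  0.1884] [0.0112 0.0611 0.1886]
206 333 349 [-0.013   0.0673  0.1723] [0.0095 0.0594 0.1737]
216 334 349 [-0.0128  0.06    0.1593] [0.0099 0.0609 0.1572]
224 334 349 [-0.0125  0.0622  0.1455] [0.0102 0.062  0.1437]
lip [0.0005 0.0705 0.0851] slopes [-0.0136  0.7507  0.0068]
lip2 [0.0008 0.0686 0.0827] slopes [-0.0603 -0.0404  0.0717]
flr [-0.0038  0.0484  0.062 ] slopes [-0.0202  0.6598  0.0022]
250 [ 12.  126.8  68.9] [99 97 94]
251 [ 12.  127.1  66.9] [100  97  95]
252 [ 11.4 123.9  66.6] [99 96 94]
253 [ 2.  74.4 89.9] [201 198 198]
254 [ 2.1 75.1 87.8] [240 237 237]
255 [ 1.1 69.8 88.8] [247 244 243]
256 [ 1.6 72.1 85.8] [248 246 244]
257 [ 1.3 70.5 84.9] [247 245 244]
258 [ 0.9 68.8 84.1] [246 243 242]
259 [ 0.9 68.7 82.4] [245 243 242]
260 [ 0.8 68.2 80.9] [244 242 240]
261 [ 0.7 67.8 79.4] [197 195 193]
262 [ 0.3 65.3 78.9] [153 150 148]
263 [-1.2 57.4 81.4] [212 210 205]
264 [-1.7 54.9 80.9] [226 224 219]
265 [-1.9 53.8 79.8] [202 201 195]
266 [-2.2 52.  79.1] [168 166 161]
267 [-2.1 52.7 77. ] [155 154 149]
268 [-2.1 52.8 75.1] [156 154 150]
269 [-2.  53.3 73.1] [156 154 150]
270 [-1.7 54.6 70.7] [156 154 149]
271 [-1.9 53.6 69.5] [155 154 149]
```

In one camera frame, the blade tip's flat face is about 1.3 mm outside the flange face, and its back about 2 mm short of the plate. Its lean is about 0.04 rad. I descend vertically to just above the plate edge and recheck.

```bash
python3 -c "
from h import *
go(.6237,-.1609,.202,7.3); print(fix(cur()[0]['tool_pos']))
"
```

```text
tool shift [0.0026 0.0012 0.04  ] turn 0.002 | pos [ 0.6237 -0.1615  0.2421] phi 7.42 zax [-0.0667  0.0366 -0.9971] F [ 0.2816 -0.2896 -0.8351] w 0.202 t 19.25
[-0.0008  0.0662  0.2421]
```

>>> servo_tool(
  moves=[
    [255,[0.0003,0.0001,0.004],0],
    [255,[0.0004,0.0002,0.006],0],
    [255,[0.0004,0.0002,0.006],0],
    [255,[0.0004,0.0002,0.006],0],
    [255,[0.0003,0.0002,0.005],0],
    [255,[0.0002,0.0001,0.003],0],
    [255,[0.0001,0,0.002],0],
    [255,[0,0,0],0],
  ],
)

```text
time: 19.92
tool_pos: [0.6215, -0.162, 0.205]
tcp_rot: [-3.092, -0.195, 0.105]
wrist_force: [-0.1, 1.2, -1.0]
width: 0.208
```

```bash
python3 -c "
from h import *
go(.6237,-.1609,.2,7.3); print(fix(cur()[0]['tool_pos']))
c=grab('side','side20')
cv2.imwrite('pics/z22.png',cv2.resize(cv2.imread('pics/side20.png')[180:300,290:420],None,fx=4.5,fy=4.5))
"
```

```text
tool shift [ 0.0027 -0.0006  0.0049] turn 0.0 | pos [ 0.6215 -0.162   0.205 ] phi 7.32 zax [-0.0701  0.037  -0.9969] F [-0.101   1.2352 -0.9653] w 0.208 t 19.92
[-0.0031  0.066   0.205 ]
```

View pics/z22.png

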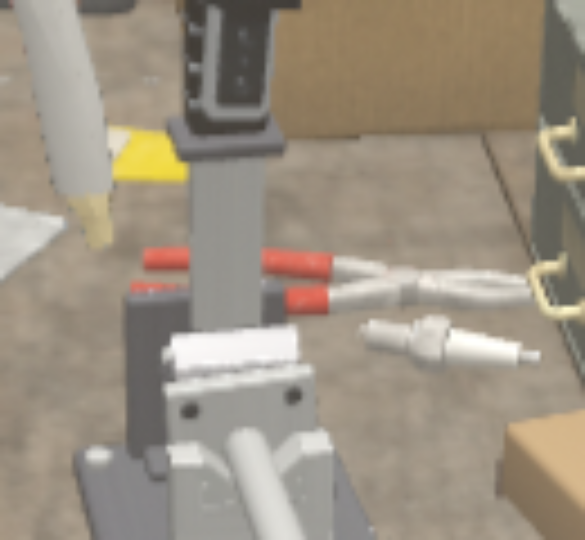

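The blade bottom coincides with the lip's top edge in the picture, at (225,330). Depth will tell whether it is in front.

```bash
python3 -c "
from h import *
c=dict(np.load('pics/side20.npz'));W=cloud(c)
P=fix(W[218:250,335:345].reshape(-1,3));P=P[np.abs(P[:,1]-np.nanmedian(P[:,1]))<.006];A=np.c_[P[:,0],P[:,2],np.ones(len(P))];r=np.linalg.lstsq(A,P[:,1],rcond=None)[0];print(r,'face y at tip z=.098',r[1]*.098+r[2],P.mean(0))
for v in range(244,268): print(v,np.round(fix(W[v,340])*1000,1),np.round(fix(W[v,353])*1000,1),c['pixels'][v,340])
"

```

```text
[ 0.0135 -0.0447  0.0666] face y at tip z=.098 0.06220991186494563 [-0.0045  0.0607  0.1298]
244 [ -3.3  63.1 111.2] [ 31.  128.9  77.3] [150 148 143]
245 [ -3.6  61.2 110.5] [ 30.8 127.9  75.9] [149 147 142]
246 [ -3.3  63.  107.9] [ 31.  128.4  73.9] [150 148 143]
247 [ -3.3  63.1 106.2] [ 59.2 260.    6.8] [149 147 143]
248 [ -3.5  61.9 105. ] [ 58.6 257.    6.1] [150 148 143]
249 [ -3.7  60.9 103.9] [ 58.8 257.6   3.6] [150 149 144]
250 [ -3.3  62.8 101.2] [ 59.1 259.3   0.6] [150 148 143]
251 [-3.5 61.9 99.9] [ 58.8 257.7  -0.8] [150 148 143]
252 [-3.7 60.6 98.9] [19.6 75.  89.7] [150 148 143]
253 [-1.  75.2 89.8] [19.3 73.6 88.7] [178 176 174]
254 [-1.2 74.3 88.5] [19.2 73.  87.3] [236 234 233]
255 [-1.4 73.2 87.3] [18.6 69.9 87.1] [248 246 245]
256 [-1.7 71.8 86.3] [19.2 72.6 84. ] [249 246 245]
257 [-1.8 71.  84.9] [18.4 68.9 84.1] [249 245 244]
258 [-1.9 70.4 83.5] [18.1 67.6 83.1] [247 244 243]
259 [-2.8 65.8 84.1] [17.7 65.5 82.4] [246 243 242]
260 [-2.8 65.5 82.6] [18.1 67.1 79.8] [250 247 246]
261 [-2.3 68.4 79.3] [16.5 59.9 81.9] [205 202 201]
262 [-2.7 66.3 78.7] [15.9 56.8 81.8] [171 168 167]
263 [-4.3 57.5 81.6] [15.3 53.8 81.7] [226 226 224]
264 [-4.7 55.4 81. ] [14.7 51.1 81.4] [230 229 224]
265 [-5.5 51.3 81.4] [15.4 54.3 77.9] [225 226 220]
266 [-4.9 54.7 77.9] [14.7 50.9 78. ] [185 184 179]
267 [-4.9 54.6 76.2] [14.9 51.8 75.8] [155 153 148]
```

The blade face is at y≈62.1 mm, with the tip at z=98 mm, in front of the lip (74 mm) and outside the flange (~61.2 in the same frame). I centre it a bit more, +0.9 mm in y and +2.5 mm in x, and go in.

```bash
cat >> h.py <<'E'
def gof(x,y,z,phi=7.3):
    c_,s_=np.cos(YA),np.sin(YA); go(FX[0]+x*c_-y*s_,FX[1]+x*s_+y*c_,z,phi); S=cur()[0]; print('fix',fix(S['tool_pos']),'Ff',[round(float(np.dot(S['wrist_force'][:2],a)),2) for a in ((c_,s_),(-s_,c_))])
E
python3 -c "
from h import *
gof(-.0005,.0669,.185)
c=dict(np.load('pics/side20.npz'));W=cloud(c)
P=fix(W[266:276,330:358].reshape(-1,3)); print(np.nanmedian(P,0))
"
```

```text
tool shift [ 0.0038 -0.0001  0.02  ] turn 0.0 | pos [ 0.6216 -0.162   0.2052] phi 7.32 zax [-0.0699  0.0369 -0.9969] F [-1.1199  0.8763 -2.3031] w 0.205 t 19.97
fix [-0.003   0.0659  0.2052] Ff [-1.0, 1.01]
[0.0003 0.0531 0.0703]
```

>>> servo_tool(
  moves=[
    [255,[0.001,-0.0004,0],0],
    [255,[0.001,-0.0003,0.001],0],
    [255,[0.001,0,0.002],0],
    [255,[0.0005,0,0.003],0],
    [255,[0.0003,0,0.003],0],
    [255,[0.0003,0,0.003],0],
    [255,[0.0003,0,0.003],0],
    [255,[0,0,0.001],0],
  ],
)

```text
time: 20.63
tool_pos: [0.6264, -0.1602, 0.1894]
tcp_rot: [-3.094, -0.196, 0.099]
wrist_force: [-1.1, 0.5, -2.1]
width: 0.202
```

```bash
python3 -c "
from h import *
gof(-.0005,.0670,.175)
c=grab('side','side21');W=cloud(c)
P=fix(W[222:248,336:346].reshape(-1,3));P=P[np.abs(P[:,1]-np.nanmedian(P[:,1]))<.006];A=np.c_[P[:,0],P[:,2],np.ones(len(P))];r=np.linalg.lstsq(A,P[:,1],rcond=None)[0];print(r,'face y at z=.085',r[1]*.085+r[2],P.mean(0))
P=fix(W[266:276,330:358].reshape(-1,3)); print('flange',np.nanmedian(P,0))
cv2.imwrite('pics/z23.png',cv2.resize(cv2.imread('pics/side21.png')[180:300,290:420],None,fx=4.5,fy=4.5))
"
```

```text
tool shift [-0.0017  0.0007  0.0145] turn 0.0 | pos [ 0.6264 -0.1602  0.1894] phi 7.32 zax [-0.0664  0.0359 -0.9971] F [-1.0903  0.5055 -2.1431] w 0.202 t 20.63
fix [0.0021 0.0671 0.1894] Ff [-1.02, 0.64]
[-0.008  -0.0491  0.0676] face y at z=.085 0.06345740120635904 [-0.0028  0.0615  0.1256]
flange [0.0002 0.0531 0.0706]
```

View pics/z23.png

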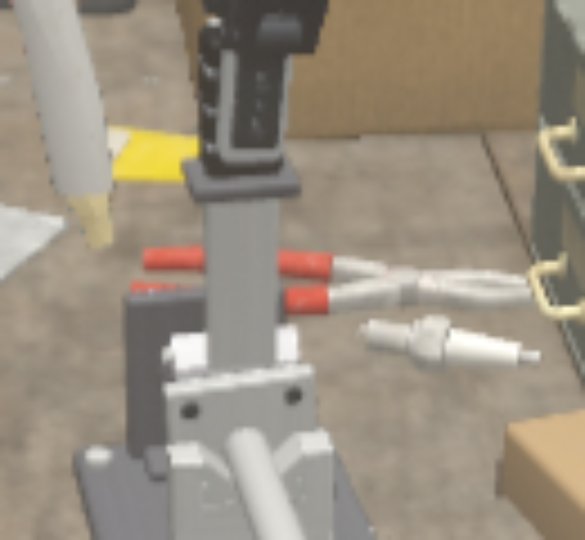

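The blade is now clearly in the gap: the rear flange's top edge hides its tip at (240,375), and the lip is behind it. Face 63.4 against flange 61.1 mm. I continue straight down.

>>> servo_tool(
  moves=[
    [255,[0.0002,0,0.003],0],
    [255,[0.0003,0.0001,0.004],0],
    [255,[0.0003,0.0001,0.004],0],
    [255,[0.0003,0.0001,0.004],0],
    [255,[0.0003,0.0001,0.004],0],
    [255,[0.0002,0.0001,0.003],0],
    [255,[0.0001,0,0.002],0],
    [255,[0,0,0.001],0],
  ],
)

```text
time: 21.35
tool_pos: [0.6269, -0.1606, 0.162]
tcp_rot: [-3.096, -0.196, 0.098]
wrist_force: [-0.7, -0.5, -1.8]
width: 0.203
```

```bash
cat > m.py <<'E'
from h import *
import sys
gof(.001,.0671,.147)
n=sys.argv[1]
c=grab('side',n);W=cloud(c)
P=fix(W[242:256,337:345].reshape(-1,3));P=P[np.abs(P[:,1]-np.nanmedian(P[:,1]))<.006];print('blade',P.mean(0))
P=fix(W[266:276,330:358].reshape(-1,3)); print('flange',np.nanmedian(P,0))
for a,b in((326,333),(351,357)):
    P=fix(W[250:262,a:b].reshape(-1,3)); P=P[(P[:,2]>.083)&(P[:,2]<.092)&(P[:,1]<.09)]; print('lip n',len(P),'y-(z-.082)*k',np.median(P,0))
P=fix(W[304:324,344:368].reshape(-1,3)); print('front flange',np.nanmedian(P,0))
cv2.imwrite(f'pics/{n}z.png',cv2.resize(cv2.imread(f'pics/{n}.png')[180:300,290:420],None,fx=4.5,fy=4.5))
E
python3 m.py side22; python3 - <<'E'
import os
os.chdir('.')
from h import *
for n in('side21',):
    W=cloud(dict(np.load(f'pics/{n}.npz')))
    for a,b in((326,333),(351,357)):
        P=fix(W[250:262,a:b].reshape(-1,3)); P=P[(P[:,2]>.083)&(P[:,2]<.092)&(P[:,1]<.09)]; print('before lip',len(P),np.median(P,0))
    print(np.nanmedian(fix(W[304:324,344:368].reshape(-1,3)),0))
E
```

```text
tool shift [-0.0005  0.0001  0.015 ] turn 0.0 | pos [ 0.6269 -0.1606  0.162 ] phi 7.32 zax [-0.0654  0.0339 -0.9973] F [-0.6878 -0.4751 -1.8017] w 0.203 t 21.35
fix [0.0024 0.0666 0.162 ] Ff [-0.74, -0.38]
blade [-0.003   0.0604  0.1048]
flange [-0.0002  0.053   0.0706]
lip n 29 y-(z-.082)*k [-0.0172  0.0723  0.0867]
lip n 29 y-(z-.082)*k [0.0193 0.0722 0.0866]
front flange [-0.0054 -0.0638  0.0676]
before lip 29 [-0.0175  0.0727  0.0862]
before lip 27 [0.0192 0.0717 0.0869]
[-0.0054 -0.0637  0.0673]
```

View pics/side22z.png

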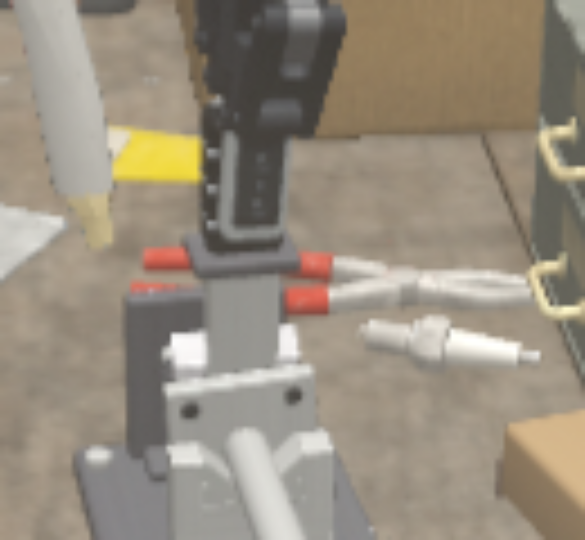

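The stop hasn't visibly moved yet, and the blade face at the flange's edge is about 0.3 mm from touching. Further down, watching forces.

>>> servo_tool(
  moves=[
    [255,[0.0001,0,0.001],0],
    [255,[0.0001,0,0.002],0],
    [255,[0.0001,0,0.002],0],
    [255,[0.0001,0,0.002],0],
    [255,[0.0001,0,0.002],0],
    [255,[0,0,0.0015],0],
    [255,[0,0,0.001],0],
    [255,[0,0,0.0005],0],
  ],
)

```text
time: 22.07
tool_pos: [0.6278, -0.1604, 0.1512]
tcp_rot: [-3.097, -0.196, 0.093]
wrist_force: [-0.4, 0.3, 1.4]
width: 0.2
```

```bash
python3 m.py side23
```

```text
tool shift [-0.0022 -0.0002  0.0043] turn 0.0 | pos [ 0.6278 -0.1604  0.1512] phi 7.31 zax [-0.062   0.0332 -0.9975] F [-0.3573  0.2777  1.3883] w 0.2 t 22.07
fix [0.0035 0.0667 0.1512] Ff [-0.32, 0.32]
blade [-0.0033  0.0589  0.105 ]
flange [0.0005 0.0531 0.0706]
lip n 31 y-(z-.082)*k [-0.0171  0.074   0.0862]
lip n 24 y-(z-.082)*k [0.0194 0.0709 0.0866]
front flange [-0.0056 -0.0638  0.0676]
```

Contact: the vertical wrist force rose by 3 N, and the flange hasn't moved. I check the plate displacement by sub-pixel edges of the lip against the earlier pictures.

```bash
cat > lip.py <<'E'
from h import *
import sys
def edge(n):
    c=dict(np.load(f'pics/{n}.npz')); g=cv2.cvtColor(c['pixels'],cv2.COLOR_RGB2GRAY).astype(float); out=[]
    for cols in (range(329,333),range(353,356)):
        for u in cols:
            col=g[246:258,u]; lo,hi=np.median(col[:4]),np.max(col); k=np.argmax(col>(lo+hi)/2); f=((lo+hi)/2-col[k-1])/(col[k]-col[k-1]); v=246+k-1+f
            out.append(fix(ray(c,[[u,v]],.090))[0,1]*1000)
    return np.array(out)
a=edge('side19')
for n in ['side20','side21','side22']+sys.argv[1:]: d=edge(n)-a; print(n,d.round(2),np.median(d).round(2))
E
python3 lip.py side23
```

```text
side20 [-0.02 -0.02  0.03 -0.21 -0.04 -0.01 -0.02] -0.02
side21 [ 0.01  0.01 -0.    0.01  0.01  0.    0.01] 0.01
side22 [0.62 0.52 0.49 0.41 1.37 0.51 0.08] 0.51
side23 [ 1.83  2.17  2.24  1.9   2.25  2.71 -0.27] 2.17
```

This works well: plate moved 0.51 mm, then 2.17 mm, about 0.155 mm per mm of depth, as the taper predicts. Another ~11.5 mm is needed for 4 mm.

>>> servo_tool(
  moves=[
    [255,[-0.0001,0,0.0015],0],
    [255,[-0.0001,0,0.002],0],
    [255,[-0.0001,0,0.002],0],
    [255,[-0.0001,0,0.002],0],
    [255,[-0.0001,0,0.002],0],
    [255,[0,0,0.0015],0],
    [255,[0,0,0.001],0],
    [255,[0,0,0.0005],0],
  ],
)

```text
time: 22.78
tool_pos: [0.6281, -0.16, 0.1401]
tcp_rot: [-3.098, -0.196, 0.087]
wrist_force: [-0.6, -0.7, 3.6]
width: 0.202
```

```bash
python3 m.py side24; python3 lip.py side24
```

```text
tool shift [-0.0031 -0.0003 -0.0068] turn 0.0 | pos [ 0.6281 -0.16    0.1401] phi 7.3 zax [-0.0579  0.0329 -0.9978] F [-0.5642 -0.732   3.5802] w 0.202 t 22.78
fix [0.0038 0.0671 0.1401] Ff [-0.65, -0.65]
blade [-0.0041  0.0559  0.1067]
flange [0.     0.0531 0.0705]
lip n 33 y-(z-.082)*k [-0.0167  0.0764  0.0865]
lip n 22 y-(z-.082)*k [0.0185 0.0619 0.0857]
front flange [-0.0055 -0.0639  0.0676]
side20 [-0.02 -0.02  0.03 -0.21 -0.04 -0.01 -0.02] -0.02
side21 [ 0.01  0.01 -0.    0.01  0.01  0.    0.01] 0.01
side22 [0.62 0.52 0.49 0.41 1.37 0.51 0.08] 0.51
side24 [ 3.56  3.92  3.97  3.52 -4.61 -6.14 -6.94] 3.52
```

The plate is pushed back about 3.75 mm and the shaft is unmoved. The lateral wrist force is only -0.65 N, so the flange carries about 3 N. I let it settle for one call and look.

>>> servo_tool(
  moves=[
    [255,[0,0,0],0],
    [255,[0,0,0.0005],0],
    [255,[0,0,0],0],
    [255,[0,0,0.0005],0],
    [255,[0,0,0],0],
    [255,[0,0,0],0],
    [255,[0,0,0],0],
    [255,[0,0,0],0],
  ],
)

```text
time: 23.5
tool_pos: [0.6282, -0.1599, 0.1392]
tcp_rot: [-3.098, -0.196, 0.086]
wrist_force: [0.1, 0.1, 2.9]
width: 0.198
```

```bash
python3 m.py side25; python3 lip.py side25|tail -1; python3 - <<'E'
import os
os.chdir('.')
from h import *
c=dict(np.load('pics/side25.npz'));W=cloud(c)
P=fix(W[238:256,336:346].reshape(-1,3));P=P[np.abs(P[:,1]-np.nanmedian(P[:,1]))<.004];A=np.c_[P[:,0],P[:,2],np.ones(len(P))];print('lean',np.linalg.lstsq(A,P[:,1],rcond=None)[0],P.mean(0))
grab('top','top25'); print(bot.read_state()['joint_vel'])
E
```

```text
tool shift [-0.0032 -0.0003 -0.0076] turn 0.0 | pos [ 0.6282 -0.1599  0.1392] phi 7.3 zax [-0.0576  0.0329 -0.9978] F [0.1098 0.0717 2.8683] w 0.198 t 23.5
fix [0.0038 0.0671 0.1392] Ff [0.12, 0.06]
blade [-0.004   0.0558  0.107 ]
flange [-0.0002  0.0531  0.0701]
lip n 30 y-(z-.082)*k [-0.0169  0.0765  0.0868]
lip n 20 y-(z-.082)*k [0.0172 0.062  0.086 ]
front flange [-0.0055 -0.064   0.0676]
side25 [ 4.02  3.96  3.98  3.47 -5.92 -7.28 -7.27] 3.47
lean [-0.0783 -0.0057  0.0554] [-0.0041  0.0551  0.1091]
[ 0.0012  0.0002 -0.0002 -0.0002 -0.0017 -0.0012]
```

View pics/side25z.png

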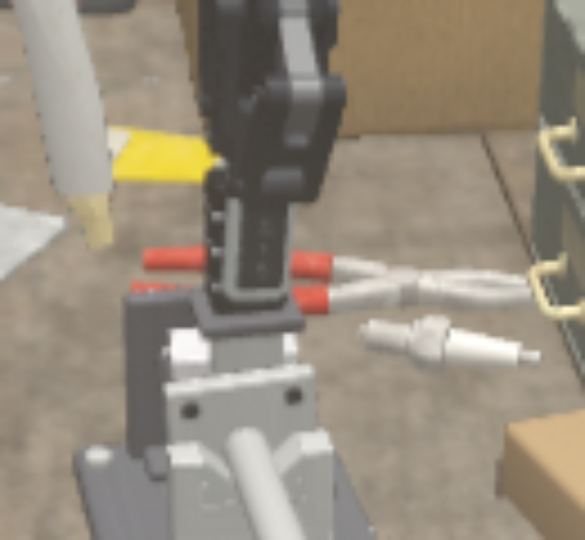

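View pics/side25.png

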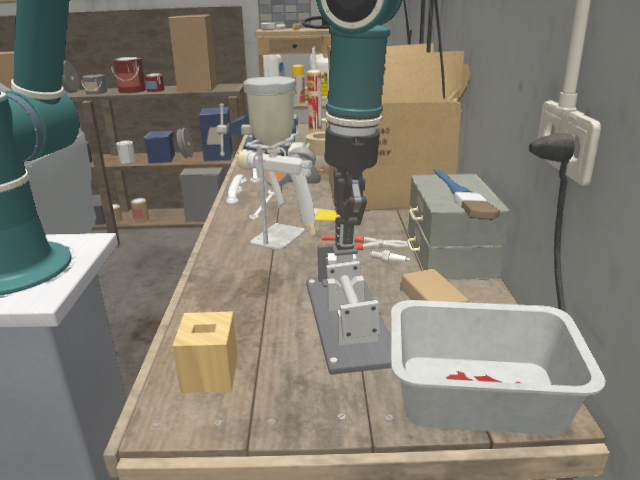

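At rest, with the lateral wrist force near 0, so the flange and plate forces balance at about 4 N each. The plate is about 4 mm back, the shaft is unmoved, and the pliers, plug and sanding block are where they were. Handing in.

```bash
python3 -c "
from workcell import bot
print(bot.finish_job()); s=bot.read_state(); print(s['time'],s['wrist_force'],s['width'])"
```

```text
the job is handed in; nothing more can be done
None
the job is handed in; nothing more can be done
```

I laid the shaft in both V-blocks and let go of it. Then I drew the gauge from its stand and slid it down between the end flange and the stop plate. I handed the job in at about 23.6 s, still gripping the gauge; no verdict was reported.

**Last checks:**
- **Stop plate:** the lip's edge on its clear left side showed the plate pushed back 3.5–4.0 mm. The same check on the right side was hidden by the blade and gave no usable value. The depth readings of the lip were too noisy to use.
- **Contact:** the sideways wrist force was about 0, so the flange and plate forces should balance at roughly 4 N each. The tip was roughly 50 mm below the plate edge, worked out from the TCP height.
- **Shaft:** centred to within about 0.5 mm along the fixture and unmoved by the insertion. It is rolled a few degrees about its own axis.
- **Other objects:** the pliers, sanding block and spark plug look undisturbed in the pictures.

**Weaker points:**
- **Gauge lean:** the tool picked up a tilt of about 3–4°, mostly in its fast moves. The gauge leaned about 0.045 rad when last measured cleanly, against the 0.12 limit. The final lean reading was spoiled by the collar being in view.
- **Camera offset:** the side camera read about 1 mm low in y compared with the top camera. I allowed for this by comparing points within one view.

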